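# Load two aluminium blanks into the spring magazine of the marking feeder

## Robot

A 6-joint arm with a two-finger parallel gripper is mounted at the origin on a cart in front of the work surface, level with it; the furniture and walls round the work are solid. World frame = base frame: x ahead of the robot, y to its left, z up, the work surface at z = 0. Lengths are in m, angles in degrees, forces in N, time in s.
With the tool pointing down it reaches from about 0.35 to 0.875 m from the base axis. Payload 4.2 kg.
Tool frame: the origin (TCP) lies on the centre line of the jaws, within the pads' length; the fingertips stand 25 mm ahead of it and the grasp point (between the pads) lies 6 mm ahead of it; z points along the fingers, y is the line along which they close (so a half turn about z gives the same grasp; the last joint's range is limited). The gripper opens to 87 mm and grips with 3 to 60 N. Pads are 19 mm wide; open, the fingers measure 117 mm over their backs; the gripper's body (75 mm by 190 mm) begins 51 mm behind the grasp point.
Start: joints at [-49.813, 22.042, 0.453, 0, -68.411, -14.817], TCP at [0.268, -0.565, 0.209] pointing down, gripper open.
Joint ranges: [-179.83, 179.83], [-69.29, 118.12], [-61.27, 80.66], [-181.25, 117.63], [-171.15, -9.14], [-177.46, 177.46]. Speed limits (degrees/s): [159.86, 159.86, 180, 180, 180, 180].

## Interface

Orientations are given as a 3x3 rotation matrix whose columns are the frame's x, y, z axes.
In Python, from station import r gives the robot as it stands.
- The arm moves only by the tool move_arm, never from a script. Its argument "series" is a list of rows, each an object with "grip": the opening, from 0 (shut) to 1 (fully open); "xyz": the shift along the tool's x, y, z in mm, a list of three; "angular": the turn, a rotation vector about the tool's x, y, z in rad, a list of three. A call has 1 to 10 rows; each row is the pose to reach, as a shift and turn from the pose commanded when the call began, along the tool's axes at that moment; what a row does not reach only later rows make up. A row lasts 1/10 s, in which the tool goes at most 50 mm and 8.59 degrees, less where a joint would pass 70% of its speed; a pose out of reach is approached as far as the arm can. A call with a gripper value outside its range is refused whole. The fingers move at their own pace and stop on an object; the grip force is fixed at half the most. Time passes only in rows, so rows that repeat a pose let the fingers close. It gives the time, the measured TCP pose, the force, the opening and the grip force at its end, in the units of the state.
- r.sense(): the state, without advancing time (a new reading comes with each control period).
- r.capture(name): name is "scene" or "top" or "wrist"; returns a dict with "img" (400x640x3 uint8, red, green, blue), "camera_matrix" (3x3 intrinsics, pixels), "rvec" (rotation vector, rad) and "tvec" (3), from world to camera coordinates, as OpenCV has them; the wrist camera has in their place "hand_eye" (4x4, takes a point from camera to tool coordinates, whose origin is the TCP and whose axes are the flange's). Camera axes: x right, y down, z forward; pixel columns grow to the right and rows downward; lengths in m; the calibration is good to about 2 mm. The wrist camera is an equidistant fisheye: a pixel r from the principal point sees the ray r / f radians off the axis. A picture is of the moment at which its call begins: read the wrist's pose just before it. There is no depth.
- r.finish_job(): hands the job in; it is judged then, once.
The state is a dict: "time_s": time; "joints": joint angles; "joint_velocities": joint speeds; "effort": joint torques, N m; "tcp_pos": TCP position; "ee_rot": TCP orientation; "wrist_force": force on the tool from outside, world axes, zero at the start; "moment": the same for the moment, N m; "gripper_width": opening from 0.0 (shut) to 1.0 (fully open); "gripper_force": force on a finger pad.
Only numpy, scipy, OpenCV 4.12 (cv2) and the standard library are available. Lean on these libraries where they do the work, as an engineer would, in place of code of your own. Each camera call takes 0.05 s, during which the arm holds its last target. There are 200 camera calls.

## Task

Load both aluminium blanks, flat and one on top of the other, into the spring-loaded magazine of the feeder that leans towards you on the bench. Press the first straight down its column until both brass catches snap shut over it and let go; then press the second in on top of it the same way, so that both stay latched in the magazine. Do not knock the loupe, the small parts box or the hex key out of place.

Things in the scene. Friction and masses are not known exactly. Their poses are not given: they have to be found in the camera images.
- blank_a: a plain aluminium block with one small hole in its top face, 30 (x) x 50 (y, long) x 20 mm high; origin at the centre of its underside, z up. Loose, lying flat on the bench, about 0.08 kg. The two blanks are interchangeable.
- blank_b: a plain aluminium block with one small hole in its top face, 30 (x) x 50 (y, long) x 20 mm high; origin at the centre of its underside, z up. Loose, lying flat on the bench, about 0.08 kg. The two blanks are interchangeable.
- blank_a_center (a point): centre of blank_a, 10 mm above its underside.
- blank_b_center (a point): centre of blank_b, 10 mm above its underside.
- feeder: the feeder: a dark steel foot plate 134 x 96 x 8 mm screwed to the bench (it cannot be moved), carrying the magazine. Origin on the bench under the middle; its -x side is the front, to which the magazine leans; turns about z from start to start. Its catch plane is 80 mm above the bench, almost over the origin.
- catch_plane (a point): centre of the shaft at the level of the catches' flat undersides. z: along the column, out of the mouth, leaning 30 degrees from vertical to the feeder's front; x: along the shaft's long side (53 mm inside), to the feeder's back and upward; y: along its short side (33 mm inside), level. A blank goes in flat, long side along x, thickness along z.
- mouth (a point): same axes, 22 mm along z above catch_plane: top of the four black corner posts, with a flare (3 mm outward) 8 mm higher. Posts stand only at |x| > 18 mm; between them the long sides are open for fingers down to 8 mm below catch_plane. A blank let go in the mouth rests on the catches' ramps, its underside 13 to 15 mm below this point.
- magazine: the column itself, part of the feeder; origin at its foot, 62 mm along -z below catch_plane, same axes. A blank is latched when its top lies under the shut catches, at the level of catch_plane (centre 10 mm below); pressing its top 2 to 5 mm below catch_plane makes them snap. The second blank pushes the first 20 mm deeper.
- follower (a joint): spring-loaded orange plate in the shaft that carries the blanks, m pressed down: 0 empty (its top 12 mm below the catch plane), about 0.008 with one blank latched, about 0.028 with two; stop at 0.036. Spring 4 N at 0 plus 350 N per m: about 8 N when the first blank latches and 15 N when the second does, with up to about 4 N more from the catches and friction.
- catch_front (a joint): brass catch at the shaft's front end (-x), sliding outward: 0 shut, its tip then 20.5 mm from the column's axis; up to 0.007 m pushed back. Sprung shut with 1 to 3 N; ramp on top, 15 mm tall, flat underneath; 13 mm wide, red tab outside.
- catch_back (a joint): the same catch at the shaft's back end (+x).
- loupe: small black eye loupe, 34 mm across, 31 mm high, standing loose on the bench; origin under its centre. Leave it alone.
- small_box: small clear open box of turned parts, 53 x 65 x 26 mm, loose on the bench; origin under its centre. Leave it alone.
- hex_key: black hex key, 45 x 115 x 8 mm, lying on the bench behind the blanks; origin under its centre. Leave it alone.
Mind the look-alikes: they are no part of the job. What is shaped like the blank_a but brown, pink or turquoise is not meant.

How it is judged (in metres and radians):
On the way:
1. one blank alone is latched: under both shut catches, seated flat on the follower, and the fingers off it (((x of blank_a_center in the frame of catch_plane between -0.005 and 0.005 m and y of blank_a_center in the frame of catch_plane between -0.005 and 0.005 m and z of blank_a_center in the frame of catch_plane between -0.016 and -0.007 m and angle between the z axis of blank_a and the z axis of catch_plane, either way round below 0.12 rad and contact force between the fingers and blank_a below 0.3 N) or (x of blank_b_center in the frame of catch_plane between -0.005 and 0.005 m and y of blank_b_center in the frame of catch_plane between -0.005 and 0.005 m and z of blank_b_center in the frame of catch_plane between -0.016 and -0.007 m and angle between the z axis of blank_b and the z axis of catch_plane, either way round below 0.12 rad and contact force between the fingers and blank_b below 0.3 N)) and value of joint follower between 0.005 and 0.014 m and value of joint each of catch_front, catch_back below 0.002 m), for 0.2 s.
At the end, for the whole second after the job is handed in: Both blanks lie in the shaft, one on the other: centred within 5 mm of the column's axis, flat to it within 0.12 rad, the upper one's centre 7 to 16 mm and the lower one's 26 to 37 mm below the catch plane; follower between 24 and 34 mm down; both catches shut (under 2 mm); blanks at rest (((x of blank_a_center in the frame of catch_plane between -0.005 and 0.005 m and y of blank_a_center in the frame of catch_plane between -0.005 and 0.005 m and z of blank_a_center in the frame of catch_plane between -0.016 and -0.007 m and angle between the z axis of each of blank_a, blank_b and the z axis of catch_plane, either way round below 0.12 rad and x of blank_b_center in the frame of catch_plane between -0.005 and 0.005 m and y of blank_b_center in the frame of catch_plane between -0.005 and 0.005 m and z of blank_b_center in the frame of catch_plane between -0.037 and -0.026 m) or (x of blank_b_center in the frame of catch_plane between -0.005 and 0.005 m and y of blank_b_center in the frame of catch_plane between -0.005 and 0.005 m and z of blank_b_center in the frame of catch_plane between -0.016 and -0.007 m and angle between the z axis of each of blank_b, blank_a and the z axis of catch_plane, either way round below 0.12 rad and x of blank_a_center in the frame of catch_plane between -0.005 and 0.005 m and y of blank_a_center in the frame of catch_plane between -0.005 and 0.005 m and z of blank_a_center in the frame of catch_plane between -0.037 and -0.026 m)) and value of joint follower between 0.024 and 0.034 m and value of joint each of catch_front, catch_back below 0.002 m and linear speed of each of blank_a, blank_b below 0.02 m/s); the robot touches nothing.
It fails at once if the loupe is moved by more than 30 mm (distance of loupe from where it was at the start of the episode above 0.03 m).
It fails at once if the small parts box is moved by more than 30 mm (distance of small_box from where it was at the start of the episode above 0.03 m).
It fails at once if the hex key is moved by more than 30 mm (distance of hex_key from where it was at the start of the episode above 0.03 m).
It also fails if it takes over 58 s, if anything falls off the work surface, if the arm or the gripper's body presses on something with over 40 N, if the wrist force passes 120 N, or if a joint passes its speed limit or range.

## Working session

There is one attempt and no reset: what is moved stays moved. The work goes in short steps, Python scripts to look and compute and a tool call to move; the robot and the scene stay as the last step left them, time stands still between calls to the robot, and variables do not carry over. Pictures are saved under pics/ and viewed, at most 10 in all, crops included, and the job is handed in when it is done.

Besides the shell and the picture viewer there is one more tool, called after "Emit:" by a JSON object that holds its "fn" and its "kwargs". move_arm: Moves the arm, as the interface text tells. Its arguments: {"type":"object","properties":{"series":{"type":"array"}},"required":["series"]}

```bash
mkdir -p pics && python3 - <<'E'
from station import r
import cv2,numpy as np,pickle
for n in("scene","top"):
    c=r.capture(n); cv2.imwrite(f"pics/{n}0.png",c["img"][:,:,::-1]); pickle.dump(c,open(n+"0.pkl","wb"))
    R=cv2.Rodrigues(np.array(c["rvec"]))[0]; print(n,c["camera_matrix"],-R.T@np.array(c["tvec"]).ravel(),R)
print(r.sense())
c=r.capture("wrist");print(c["hand_eye"],c["camera_matrix"]);cv2.imwrite("pics/w0.png",c["img"][:,:,::-1])
E
```

```text
scene [[405.49865254   0.         321.29640394]
 [  0.         405.49865254 202.43506322]
 [  0.           0.           1.        ]] [-0.21714206 -0.55069801  0.67790949] [[ 0.58441233 -0.81128156  0.01686579]
 [-0.4363484  -0.3317146  -0.83640032]
 [ 0.68415079  0.4814433  -0.54785951]]
top [[494.38617666   0.         315.25672321]
 [  0.         494.38617666 194.43499283]
 [  0.           0.           1.        ]] [0.22054335 0.0058974  1.46184018] [[-4.72944299e-03 -9.99988022e-01 -1.26029232e-03]
 [-9.77234293e-01  4.88914883e-03 -2.12106654e-01]
 [ 2.12110275e-01  2.28454550e-04 -9.77245711e-01]]
{'time_s': 0.1, 'joints': array([-4.98137572e+01,  2.20863617e+01,  3.89223210e-01, -2.50551650e-02,
       -6.84108366e+01, -1.48168978e+01]), 'joint_velocities': array([ 0.02702995, -0.15301366,  0.10288114,  0.07409043,  0.00537973,
        0.07270879]), 'effort': array([-3.37798256e-04, -3.91690886e+01,  1.87934411e+01,  4.23194110e+00,
        1.34540006e-02, -7.69540634e-05]), 'tcp_pos': array([ 0.26756652, -0.56422132,  0.20788065]), 'ee_rot': array([[-9.03633708e-01, -4.28305150e-01, -9.05375585e-04],
       [-4.28306097e-01,  9.03632110e-01,  1.70203550e-03],
       [ 8.91358812e-05,  1.92579453e-03, -9.99998142e-01]]), 'wrist_force': array([-0.72419395, -0.30264465,  0.19672874]), 'moment': array([-0.04081003,  0.00442578, -0.00021173]), 'gripper_force': 0.0, 'gripper_width': 0.9970515952902551}
[[ 1.11596765e-03 -9.66362568e-01 -2.57181145e-01  7.10381005e-02]
 [ 9.99999374e-01  1.05701204e-03  3.67484487e-04 -7.61965498e-04]
 [-8.32796853e-05 -2.57181394e-01  9.66363143e-01 -1.75767769e-01]
 [ 0.00000000e+00  0.00000000e+00  0.00000000e+00  1.00000000e+00]] [[309.70691629   0.         318.72733509]
 [  0.         309.70691629 201.81481295]
 [  0.           0.           1.        ]]
```

View pics/scene0.png

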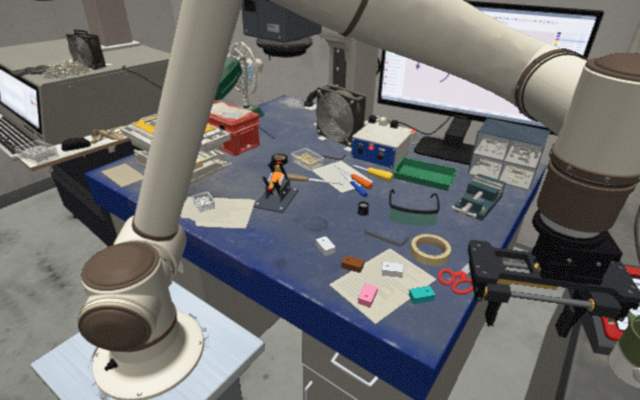

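View pics/top0.png

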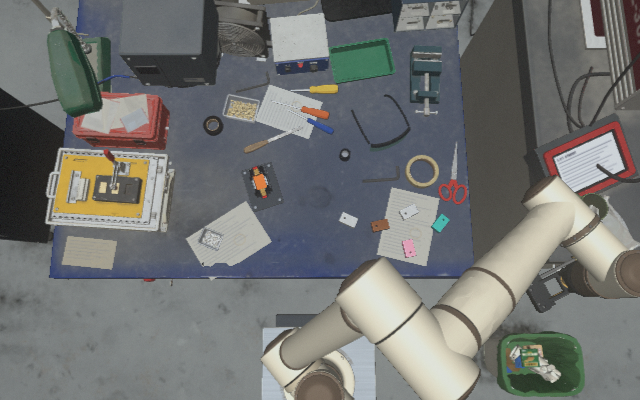

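The scene view has blanks at (325,245) and (392,270), and the feeder at (277,185). In the top view the blanks are at (348,219) and (408,212), the feeder at (262,185), the small box at (210,238), the loupe at (345,155) and the hex key at (380,180). Next I'll make enlarged crops.

```bash
python3 - <<'E'
import cv2,numpy as np
t=cv2.imread("pics/top0.png");s=cv2.imread("pics/scene0.png")
a=cv2.resize(t[155:215,235:295],None,fx=6,fy=6,interpolation=3)
b=cv2.resize(s[145:217,245:305],None,fx=6,fy=6,interpolation=3)[:432]
c=cv2.resize(t[200:235,330:430],None,fx=7,fy=7,interpolation=3)
z=np.zeros((240,0,3),np.uint8)
o=np.zeros((600,800,3),np.uint8);o[:350,:350]=a[:350,:350];o[:350,360:720]=b[:350];o[352:597,:700]=c
cv2.imwrite("pics/crop1.png",o)
E
```

```text
(no output)
```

View pics/crop1.png

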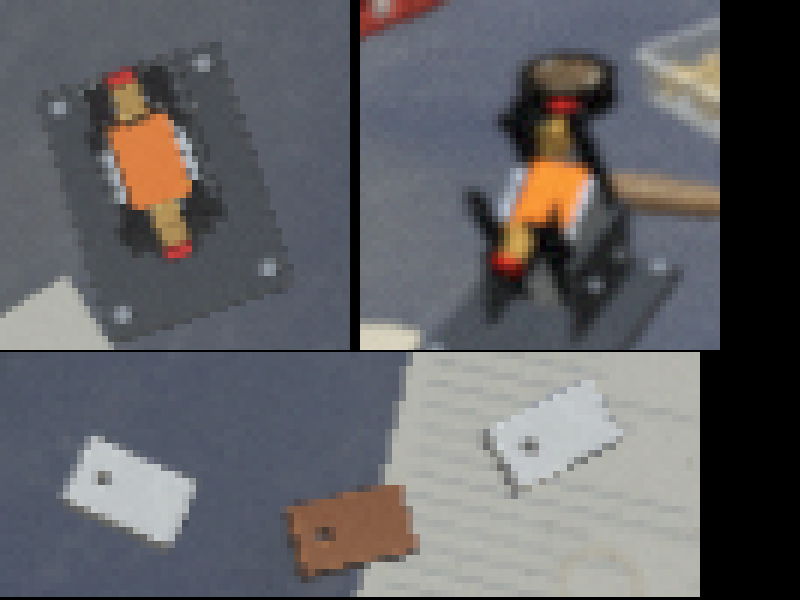

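```bash
cat > h.py <<'E'
import numpy as np,cv2,pickle
from scipy.spatial.transform import Rotation as Ro
def bp(c,uv,z):   # pinhole cam pixel -> world at height z
    R=cv2.Rodrigues(np.array(c["rvec"]))[0];C=-R.T@np.array(c["tvec"]).ravel()
    uv=np.atleast_2d(uv).astype(float)
    d=np.c_[uv,np.ones(len(uv))]@np.linalg.inv(c["camera_matrix"]).T@R
    return C+d*((z-C[2])/d[:,2])[:,None]
def wcam(c,s):    # wrist camera pose in world
    T=np.eye(4);T[:3,:3]=s["ee_rot"];T[:3,3]=s["tcp_pos"];return T@np.array(c["hand_eye"])
def wray(c,T,uv):
    K=c["camera_matrix"];p=(np.atleast_2d(uv)-[K[0,2],K[1,2]])/K[0,0]
    th=np.linalg.norm(p,axis=1);k=np.sinc(th/np.pi)
    return np.c_[p*k[:,None],np.cos(th)]@T[:3,:3].T
def wbp(c,T,uv,z):
    d=wray(c,T,uv);return T[:3,3]+d*((z-T[2,3])/d[:,2])[:,None]
def wproj(c,T,P):
    q=(np.atleast_2d(P)-T[:3,3])@T[:3,:3];n=np.linalg.norm(q[:,:2],axis=1)
    th=np.arctan2(n,q[:,2]);K=c["camera_matrix"]
    return q[:,:2]/n[:,None]*th[:,None]*K[0,0]+[K[0,2],K[1,2]]
def pproj(c,P):return cv2.projectPoints(np.atleast_2d(P).astype(float),np.array(c["rvec"]),np.array(c["tvec"]),c["camera_matrix"],None)[0][:,0]
def feeder(x,y,yaw,cx=0.0):
    "catch plane frame"
    A=Ro.from_euler('z',yaw).as_matrix();t=np.radians(30)
    z=np.array([-np.sin(t),0,np.cos(t)]);X=np.array([np.cos(t),0,np.sin(t)])
    F=np.eye(4);F[:3,:3]=A@np.c_[X,[0,1,0],z];F[:3,3]=[x,y,0.08]+A@[cx,0,0];return F
def delta(s,R,p):  # TCP target -> move_arm numbers
    E=s["ee_rot"];return (E.T@(p-s["tcp_pos"])*1000).round(1),Ro.from_matrix(E.T@R).as_rotvec().round(4)
E
python3 - <<'E'
from h import *
c=pickle.load(open("top0.pkl","rb"))
for q in([(95,437),(195,482),(170,547),(63,497)],[(592,380),(622,433),(515,492),(487,433)]):
    w=bp(c,np.array(q)/7+[330-.5+.07,200-352/7-.43],.02);print(w.mean(0),w.round(3).tolist())
    e=[w[(i+1)%4]-w[i] for i in range(4)];print([(np.hypot(*v[:2]).round(4),np.degrees(np.arctan2(v[1],v[0])).round(1)) for v in e])
w=bp(c,np.array([(58,107),(203,62),(268,268),(122,314)])/6+[234.6,154.6],.01);print(w.round(3),w.mean(0))
for a,b in((3,0),(2,1),(1,0),(2,3)):
    v=w[b]-w[a];print(np.degrees(np.arctan2(v[1],v[0])),np.hypot(*v[:2]))
for n,u,z in(("loupe",(345,155),.03),("hex",(380,180),0),("box",(210,238),.013)):print(n,bp(c,u,z))
E
```

```text
[ 0.45766811 -0.09077093  0.02      ] [[0.481, -0.076, 0.02], [0.461, -0.118, 0.02], [0.434, -0.107, 0.02], [0.455, -0.062, 0.02]]
[(np.float64(0.0462), np.float64(-115.0)), (np.float64(0.0298), np.float64(158.0)), (np.float64(0.0495), np.float64(64.3)), (np.float64(0.0292), np.float64(-28.5))]
[ 0.48087159 -0.27033009  0.02      ] [[0.504, -0.287, 0.02], [0.481, -0.299, 0.02], [0.456, -0.253, 0.02], [0.482, -0.242, 0.02]]
[(np.float64(0.0257), np.float64(-153.1)), (np.float64(0.0527), np.float64(118.4)), (np.float64(0.0275), np.float64(23.0)), (np.float64(0.0508), np.float64(-63.6))]
[[0.605 0.221 0.01 ]
 [0.628 0.148 0.01 ]
 [0.521 0.114 0.01 ]
 [0.498 0.187 0.01 ]] [0.56326967 0.16767385 0.01      ]
17.97682434742542 0.11220872981984856
17.70481161472701 0.11223454141569894
107.65215453010192 0.07659577350234563
107.63139021398929 0.07606309266611136
loupe [[ 0.65256216 -0.0840364   0.03      ]]
hex [[ 0.58181844 -0.19108261  0.        ]]
box [[0.40535228 0.31665875 0.013     ]]
```

```bash
cat >> h.py <<'E'
def down(yaw_deg):
    a=np.radians(yaw_deg);y=np.array([np.cos(a),np.sin(a),0]);z=np.array([0,0,-1.]);return np.c_[np.cross(y,z),y,z]
E
python3 - <<'E'
from h import *
from station import r
print(delta(r.sense(),down(154.7),np.array([.458,-.091,.20])))
E
```

```text
(array([-374.8,  346.1,    8.6]), array([ 1.600e-03,  5.000e-04, -6.866e-01]))
```

Emit:
{"fn": "move_arm", "kwargs": {"series": [{"grip": 0.65,"xyz": [-375,346,9],"angular": [0.002,0,-0.687]},{"grip": 0.65,"xyz": [-375,346,9],"angular": [0.002,0,-0.687]},{"grip": 0.65,"xyz": [-375,346,9],"angular": [0.002,0,-0.687]},{"grip": 0.65,"xyz": [-375,346,9],"angular": [0.002,0,-0.687]},{"grip": 0.65,"xyz": [-375,346,9],"angular": [0.002,0,-0.687]},{"grip": 0.65,"xyz": [-375,346,9],"angular": [0.002,0,-0.687]},{"grip": 0.65,"xyz": [-375,346,9],"angular": [0.002,0,-0.687]},{"grip": 0.65,"xyz": [-375,346,9],"angular": [0.002,0,-0.687]},{"grip": 0.65,"xyz": [-375,346,9],"angular": [0.002,0,-0.687]},{"grip": 0.65,"xyz": [-375,346,9],"angular": [0.002,0,-0.687]}]}}

```text
time_s: 1.15
tcp_pos: [0.4547, -0.0989, 0.2001]
ee_rot: [[-0.427, -0.904, 0.002], [-0.904, 0.427, -0.001], [0.0, -0.002, -1.0]]
wrist_force: [1.6, -0.4, -0.6]
gripper_width: 0.652
gripper_force: 0.0
```

```bash
python3 - <<'E'
from h import *
from station import r
print(r.sense()["joints"],delta(r.sense(),down(154.7),np.array([.458,-.091,.20])))
E
```

```text
[  7.8786927    6.68366368 -21.87268363   0.10130987 -61.35820578
 -33.17941268] (array([-8.6,  0.4,  0.1]), array([-0.0021, -0.0005,  0.0008]))
```

Emit:
{"fn": "move_arm", "kwargs": {"series": [{"grip": 0.65,"xyz": [0,0,0],"angular": [0,0,0]},{"grip": 0.65,"xyz": [0,0,0],"angular": [0,0,0]}]}}

```text
time_s: 1.35
tcp_pos: [0.4545, -0.0998, 0.1998]
ee_rot: [[-0.424, -0.906, 0.0], [-0.906, 0.424, -0.001], [0.001, -0.001, -1.0]]
wrist_force: [0.3, 0.5, 0.5]
gripper_width: 0.65
gripper_force: 0.0
```

```bash
python3 - <<'E'
from h import *
from station import r
s=r.sense();c=r.capture("wrist");pickle.dump((s,c),open("w1.pkl","wb"))
cv2.imwrite("pics/w1.png",c["img"][:,:,::-1]);T=wcam(c,s);print(s["tcp_pos"])
print(wproj(c,T,[[.458,-.091,.02],[.481,-.27,.02],[.563,.168,.08]]))
E
```

```text
[ 0.45454604 -0.09982308  0.19975502]
[[319.34091771 190.59684036]
 [235.91752655  63.10854375]
 [329.47268473 394.97363691]]
```

View pics/w1.png

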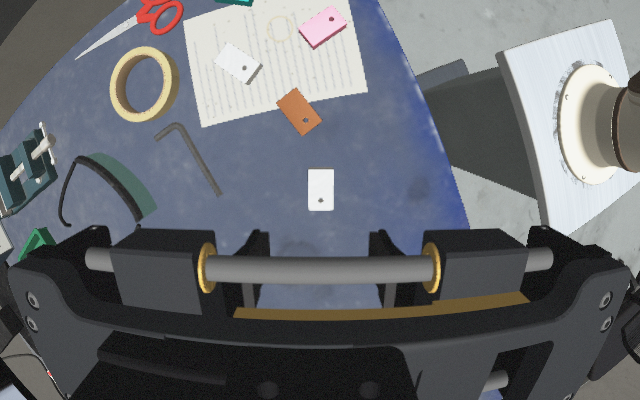

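The wrist view shows blank 1 at about (320,190), upright in the image and aligned with the jaws. Blank 2 is at about (237,63). I'll fit both by segmentation.

```bash
cat >> h.py <<'E'
def blank(c,T,uv,w=40,z=.02):
    "segment bright patch round uv, backproject its outline to height z, fit rectangle"
    im=c["img"].astype(int);lo=im.min(2);m=(lo>lo[int(uv[1]),int(uv[0])]-25).astype(np.uint8)
    k=np.zeros_like(m);x,y=map(int,uv);k[max(0,y-w):y+w,max(0,x-w):x+w]=1;m*=k
    n,L=cv2.connectedComponents(m,connectivity=4);m=(L==L[y,x]).astype(np.uint8)
    ct=max(cv2.findContours(m,cv2.RETR_EXTERNAL,cv2.CHAIN_APPROX_NONE)[0],key=cv2.contourArea)[:,0]
    W=wbp(c,T,ct,z)[:,:2];(cx,cy),(a,b),_=R=cv2.minAreaRect((W*1000).astype(np.float32))
    B=cv2.boxPoints(R);e=max(B[1]-B[0],B[2]-B[1],key=np.linalg.norm)
    return np.array([cx,cy])/1000,(a,b),np.degrees(np.arctan2(e[1],e[0]))%180
E
python3 - <<'E'
from h import *
s,c=pickle.load(open("w1.pkl","rb"));T=wcam(c,s)
print(blank(c,T,(320,185)),blank(c,T,(230,60)))
E
```

```text
(array([ 0.456621  , -0.09077602]), (48.3450927734375, 29.733762741088867), np.float32(64.979324)) (array([ 0.48698291, -0.28262881]), (107.37289428710938, 100.18460845947266), np.float32(64.84554))
```

```bash
python3 - <<'E'
from h import *
from station import r
print(delta(r.sense(),down(155),np.array([.457,-.091,.030])))
E
```

```text
(array([-10.3,   1.8, 169.7]), array([-0.001 , -0.0011, -0.0039]))
```

Emit:
{"fn": "move_arm", "kwargs": {"series": [{"grip": 0.65,"xyz": [-10,1.5,50],"angular": [0,0,-0.004]},{"grip": 0.65,"xyz": [-10,1.5,100],"angular": [0,0,-0.004]},{"grip": 0.65,"xyz": [-10,1.5,145],"angular": [0,0,-0.004]},{"grip": 0.65,"xyz": [-10,1.5,160],"angular": [0,0,-0.004]},{"grip": 0.65,"xyz": [-10,1.5,169.5],"angular": [0,0,-0.004]},{"grip": 0.65,"xyz": [-10,1.5,169.5],"angular": [0,0,-0.004]},{"grip": 0.2,"xyz": [-10,1.5,169.5],"angular": [0,0,-0.004]},{"grip": 0.2,"xyz": [-10,1.5,169.5],"angular": [0,0,-0.004]},{"grip": 0.2,"xyz": [-10,1.5,169.5],"angular": [0,0,-0.004]},{"grip": 0.2,"xyz": [-10,1.5,169.5],"angular": [0,0,-0.004]}]}}

```text
time_s: 2.4
tcp_pos: [0.4582, -0.0914, 0.0313]
ee_rot: [[-0.423, -0.906, 0.003], [-0.906, 0.423, -0.001], [-0.0, -0.003, -1.0]]
wrist_force: [-0.2, -0.0, 0.3]
gripper_width: 0.371
gripper_force: 0.0
```

Emit:
{"fn": "move_arm", "kwargs": {"series": [{"grip": 0.2,"xyz": [0,0,0],"angular": [0,0,0]},{"grip": 0.2,"xyz": [0,0,-50],"angular": [0,0,0]},{"grip": 0.2,"xyz": [0,0,-100],"angular": [0,0,0]},{"grip": 0.2,"xyz": [0,0,-150],"angular": [0,0,0]},{"grip": 0.2,"xyz": [0,0,-170],"angular": [0,0,0]}]}}

```text
time_s: 2.9
tcp_pos: [0.4599, -0.0913, 0.206]
ee_rot: [[-0.422, -0.906, 0.011], [-0.906, 0.422, -0.001], [-0.003, -0.011, -1.0]]
wrist_force: [0.3, 0.2, -0.6]
gripper_width: 0.199
gripper_force: 0.0
```

```bash
cat >> h.py <<'E'
def feedR(F,flip):
    k=-1 if flip else 1;y=k*F[:3,1];z=-F[:3,2];return np.c_[np.cross(y,z),y,z]
E
python3 - <<'E'
from h import *
from station import r
s=r.sense();print(s["tcp_pos"],s["joints"],s["gripper_width"])
F=feeder(.563,.168,np.radians(17.8))
for f in(0,1):
    print(delta(s,feedR(F,f),F[:3,3]+F[:3,2]*.15))
E
```

```text
[ 0.45989559 -0.09128893  0.20602487] [  8.82971646   6.44035479 -21.29042018   0.20360483 -61.65185661
 -33.9020162 ] 0.19868759766868643
(array([-227.7,   71. ,   -3.9]), array([ 0.2071, -0.4858,  0.8068]))
(array([-227.7,   71. ,   -3.9]), array([ 0.5942,  0.2534, -2.254 ]))
```

Emit:
{"fn": "move_arm", "kwargs": {"series": [{"grip": 0.65,"xyz": [-10,0,6],"angular": [0,0,0]},{"grip": 0.65,"xyz": [-10,0,6],"angular": [0,0,0]},{"grip": 0.65,"xyz": [10,0,6],"angular": [0,0,0]},{"grip": 0.65,"xyz": [10,0,6],"angular": [0,0,0]},{"grip": 0.65,"xyz": [10,0,6],"angular": [0,0,0]}]}}

```text
time_s: 3.4
tcp_pos: [0.4525, -0.1005, 0.1933]
ee_rot: [[-0.424, -0.906, -0.001], [-0.906, 0.424, -0.002], [0.002, 0.001, -1.0]]
wrist_force: [0.4, 0.8, -0.4]
gripper_width: 0.567
gripper_force: 0.0
```

```bash
python3 - <<'E'
from h import *
from station import r
s=r.sense();c=r.capture("wrist");pickle.dump((s,c),open("w2.pkl","wb"));T=wcam(c,s)
u=wproj(c,T,[[.457,-.091,.02]])[0]
print(s["tcp_pos"],u)
I=c["img"][:,:,::-1].copy();cv2.imwrite("pics/w2.png",I[:,160:480])
g=u+[-8,0];print(blank(c,T,g))
E
```

```text
[ 0.45245952 -0.10046727  0.19329696] [318.49018662 192.84487586]
(array([ 0.45652948, -0.09150311]), (47.834774017333984, 28.570528030395508), np.float32(65.51378))
```

View pics/w2.png

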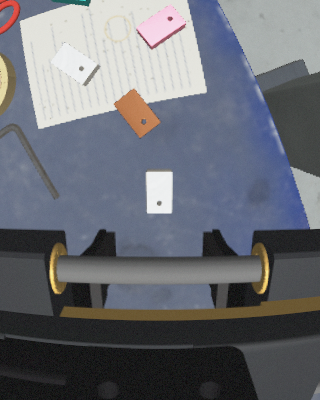

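The first close was too short, and the blank is still in place at crop (159,192). I'll repeat with a longer close.

Emit:
{"fn": "move_arm", "kwargs": {"series": [{"grip": 0.65,"xyz": [-10,0,50],"angular": [0,0,-0.005]},{"grip": 0.65,"xyz": [-10,0,100],"angular": [0,0,-0.005]},{"grip": 0.65,"xyz": [-10,0,145],"angular": [0,0,-0.005]},{"grip": 0.65,"xyz": [-10,0,163],"angular": [0,0,-0.005]},{"grip": 0.65,"xyz": [-10,0,163],"angular": [0,0,-0.005]},{"grip": 0.65,"xyz": [-10,0,163],"angular": [0,0,-0.005]},{"grip": 0.0,"xyz": [-10,0,163],"angular": [0,0,-0.005]},{"grip": 0.0,"xyz": [-10,0,163],"angular": [0,0,-0.005]},{"grip": 0.0,"xyz": [-10,0,163],"angular": [0,0,-0.005]},{"grip": 0.0,"xyz": [-10,0,163],"angular": [0,0,-0.005]}]}}

```text
time_s: 4.45
tcp_pos: [0.4581, -0.0915, 0.0323]
ee_rot: [[-0.419, -0.908, 0.003], [-0.908, 0.419, -0.001], [-0.0, -0.003, -1.0]]
wrist_force: [0.5, -0.5, -1.8]
gripper_width: 0.369
gripper_force: 0.0
```

Emit:
{"fn": "move_arm", "kwargs": {"series": [{"grip": 0.0,"xyz": [0,0,0],"angular": [0,0,0]},{"grip": 0.0,"xyz": [0,0,0],"angular": [0,0,0]},{"grip": 0.0,"xyz": [0,0,0],"angular": [0,0,0]}]}}

```text
time_s: 4.75
tcp_pos: [0.4577, -0.0915, 0.0316]
ee_rot: [[-0.419, -0.908, 0.001], [-0.908, 0.419, -0.001], [0.001, -0.002, -1.0]]
wrist_force: [-0.6, -0.5, 0.1]
gripper_width: 0.099
gripper_force: 0.0
```

```bash
python3 - <<'E'
from h import *
from station import r
s=r.sense();c=r.capture("wrist");d=r.capture("scene");print(s["tcp_pos"],s["gripper_width"],s["gripper_force"])
u=pproj(d,[[.457,-.091,.03]])[0].astype(int);print(u)
a=c["img"][130:330,180:460,::-1]
b=cv2.resize(d["img"][u[1]-50:u[1]+50,u[0]-60:u[0]+60,::-1],None,fx=4,fy=4,interpolation=3)
o=np.zeros((600,800,3),np.uint8);o[:200,:280]=a;o[200:600,:480]=b;cv2.imwrite("pics/c3.png",o[:,:480])
E
```

```text
[ 0.45766655 -0.09151813  0.03155462] 0.09867923943316283 0.0
[325 239]
```

View pics/c3.png

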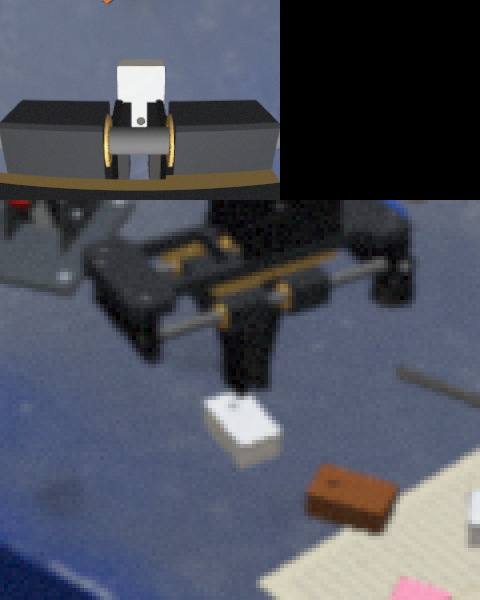

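```bash
python3 - <<'E'
from h import *
s,c=pickle.load(open("w2.pkl","rb"));H=np.array(c["hand_eye"])
h=s["gripper_width"]*43.5e-3
for x in(-.0095,.0095):
  for z in(-.01,0,.025):print(x,z,wproj(c,H,[[x,-h,z],[x,h,z]]).round(0).tolist())
d=pickle.load(open("scene0.pkl","rb"))
for z in(.0066,.02,.03,.04):print(z,pproj(d,[.4577,-.0915,z]))
from station import r
s=r.sense();print(s["joints"].round(2).tolist())
E
```

```text
-0.0095 -0.01 [[277.0, 261.0], [360.0, 261.0]]
-0.0095 0 [[279.0, 254.0], [358.0, 254.0]]
-0.0095 0.025 [[283.0, 240.0], [354.0, 240.0]]
0.0095 -0.01 [[276.0, 232.0], [361.0, 232.0]]
0.0095 0 [[278.0, 226.0], [359.0, 226.0]]
0.0095 0.025 [[282.0, 214.0], [355.0, 214.0]]
0.0066 [[325.35889117 246.70546219]]
0.02 [[325.47532693 242.66052774]]
0.03 [[325.56329273 239.60462882]]
0.04 [[325.65219228 236.51629216]]
[8.78, 19.63, -34.38, 0.16, -35.93, -33.66]
```

Emit:
{"fn": "move_arm", "kwargs": {"series": [{"grip": 0.0,"xyz": [0,0,4],"angular": [0,0,0]},{"grip": 0.0,"xyz": [0,0,7],"angular": [0,0,0]},{"grip": 0.0,"xyz": [0,0,9],"angular": [0,0,0]},{"grip": 0.0,"xyz": [0,0,10],"angular": [0,0,0]},{"grip": 0.0,"xyz": [0,0,11],"angular": [0,0,0]}]}}

```text
time_s: 5.35
tcp_pos: [0.4577, -0.0915, 0.0203]
ee_rot: [[-0.419, -0.908, 0.001], [-0.908, 0.419, -0.001], [0.001, -0.002, -1.0]]
wrist_force: [0.6, 0.0, 0.2]
gripper_width: 0.005
gripper_force: 0.0
```

Emit:
{"fn": "move_arm", "kwargs": {"series": [{"grip": 0.0,"xyz": [0,0,1.5],"angular": [0,0,0]},{"grip": 0.0,"xyz": [0,0,3],"angular": [0,0,0]}]}}

```text
time_s: 5.55
tcp_pos: [0.4578, -0.0915, 0.0175]
ee_rot: [[-0.419, -0.908, 0.002], [-0.908, 0.419, -0.001], [0.001, -0.002, -1.0]]
wrist_force: [0.1, 0.2, -0.3]
gripper_width: 0.005
gripper_force: 0.0
```

Emit:
{"fn": "move_arm", "kwargs": {"series": [{"grip": 0.0,"xyz": [0,0,1.5],"angular": [0,0,0]},{"grip": 0.0,"xyz": [0,0,3],"angular": [0,0,0]}]}}

```text
time_s: 5.75
tcp_pos: [0.4577, -0.0915, 0.0144]
ee_rot: [[-0.419, -0.908, 0.001], [-0.908, 0.419, -0.001], [0.001, -0.002, -1.0]]
wrist_force: [-0.7, -1.5, -0.1]
gripper_width: 0.001
gripper_force: 0.0
```

Emit:
{"fn": "move_arm", "kwargs": {"series": [{"grip": 0.0,"xyz": [0,0,1],"angular": [0,0,0]},{"grip": 0.0,"xyz": [0,0,2],"angular": [0,0,0]}]}}

```text
time_s: 5.95
tcp_pos: [0.4577, -0.0915, 0.0124]
ee_rot: [[-0.419, -0.908, 0.001], [-0.908, 0.419, -0.001], [0.001, -0.002, -1.0]]
wrist_force: [-0.1, 0.3, -0.3]
gripper_width: 0.003
gripper_force: 0.0
```

Emit:
{"fn": "move_arm", "kwargs": {"series": [{"grip": 0.0,"xyz": [0,0,1],"angular": [0,0,0]},{"grip": 0.0,"xyz": [0,0,2],"angular": [0,0,0]}]}}

```text
time_s: 6.15
tcp_pos: [0.4577, -0.0915, 0.0105]
ee_rot: [[-0.419, -0.908, 0.001], [-0.908, 0.419, -0.001], [0.001, -0.002, -1.0]]
wrist_force: [0.5, -0.5, -0.1]
gripper_width: 0.003
gripper_force: 0.0
```

```bash
python3 - <<'E'
from h import *
from station import r
s=r.sense();print(s["wrist_force"],s["tcp_pos"])
d=r.capture("scene");c=r.capture("wrist")
b=cv2.resize(d["img"][200:270,275:375,::-1],None,fx=6,fy=6,interpolation=3)
o=np.zeros((580,600,3),np.uint8);o[:420]=b;o[420:,:240]=c["img"][150:310,200:440,::-1]
cv2.imwrite("pics/c4.png",o)
E
```

```text
[ 0.52029663 -0.45902019 -0.11017934] [ 0.45774834 -0.0915468   0.01048345]
```

View pics/c4.png

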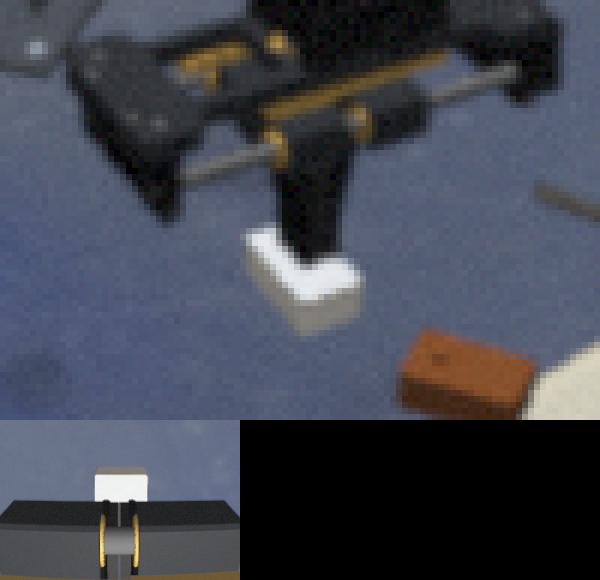

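The closed fingertips now sit just over the blank's top centre, crop (308,262). That puts the tips about 9 mm behind the reported TCP, not 25 mm ahead. I'll touch down to measure this exactly.

Emit:
{"fn": "move_arm", "kwargs": {"series": [{"grip": 0.0,"xyz": [0,0,1],"angular": [0,0,0]},{"grip": 0.0,"xyz": [0,0,1],"angular": [0,0,0]}]}}

```text
time_s: 6.45
tcp_pos: [0.4577, -0.0915, 0.0095]
ee_rot: [[-0.419, -0.908, 0.001], [-0.908, 0.419, -0.001], [0.001, -0.002, -1.0]]
wrist_force: [0.7, -0.1, -0.4]
gripper_width: 0.005
gripper_force: 0.0
```

Emit:
{"fn": "move_arm", "kwargs": {"series": [{"grip": 0.0,"xyz": [0,0,1],"angular": [0,0,0]},{"grip": 0.0,"xyz": [0,0,1],"angular": [0,0,0]}]}}

```text
time_s: 6.65
tcp_pos: [0.4576, -0.0916, 0.0084]
ee_rot: [[-0.419, -0.908, 0.001], [-0.908, 0.419, -0.001], [0.001, -0.002, -1.0]]
wrist_force: [0.1, 0.7, 0.5]
gripper_width: 0.004
gripper_force: 0.0
```

Emit:
{"fn": "move_arm", "kwargs": {"series": [{"grip": 0.0,"xyz": [0,0,1],"angular": [0,0,0]},{"grip": 0.0,"xyz": [0,0,1],"angular": [0,0,0]}]}}

```text
time_s: 6.85
tcp_pos: [0.4576, -0.0915, 0.0074]
ee_rot: [[-0.419, -0.908, 0.001], [-0.908, 0.419, -0.001], [0.001, -0.002, -1.0]]
wrist_force: [-0.2, 0.7, -0.8]
gripper_width: 0.006
gripper_force: 0.0
```

Emit:
{"fn": "move_arm", "kwargs": {"series": [{"grip": 0.0,"xyz": [0,0,1],"angular": [0,0,0]},{"grip": 0.0,"xyz": [0,0,1],"angular": [0,0,0]}]}}

```text
time_s: 7.05
tcp_pos: [0.4579, -0.0915, 0.0067]
ee_rot: [[-0.418, -0.908, 0.002], [-0.908, 0.418, -0.001], [0.001, -0.002, -1.0]]
wrist_force: [-0.5, -0.3, 2.2]
gripper_width: 0.003
gripper_force: 1.3
```

Emit:
{"fn": "move_arm", "kwargs": {"series": [{"grip": 0.0,"xyz": [0,0,1],"angular": [0,0,0]},{"grip": 0.0,"xyz": [0,0,1],"angular": [0,0,0]}]}}

```text
time_s: 7.25
tcp_pos: [0.4579, -0.0915, 0.0067]
ee_rot: [[-0.418, -0.908, 0.002], [-0.908, 0.418, -0.002], [0.001, -0.002, -1.0]]
wrist_force: [-3.6, 1.6, 10.6]
gripper_width: 0.003
gripper_force: 5.8
```

Emit:
{"fn": "move_arm", "kwargs": {"series": [{"grip": 0.0,"xyz": [0,0,1],"angular": [0,0,0]},{"grip": 0.0,"xyz": [0,0,1],"angular": [0,0,0]}]}}

```text
time_s: 7.45
tcp_pos: [0.4579, -0.0916, 0.0066]
ee_rot: [[-0.418, -0.909, 0.002], [-0.909, 0.418, -0.002], [0.001, -0.002, -1.0]]
wrist_force: [-6.0, 2.2, 20.8]
gripper_width: 0.007
gripper_force: 10.0
```

Emit:
{"fn": "move_arm", "kwargs": {"series": [{"grip": 0.0,"xyz": [0,0,1],"angular": [0,0,0]},{"grip": 0.0,"xyz": [0,0,1],"angular": [0,0,0]}]}}

```text
time_s: 7.65
tcp_pos: [0.4579, -0.0916, 0.0066]
ee_rot: [[-0.417, -0.909, 0.002], [-0.909, 0.417, -0.002], [0.001, -0.003, -1.0]]
wrist_force: [-7.9, 3.2, 29.1]
gripper_width: 0.004
gripper_force: 14.3
```

Emit:
{"fn": "move_arm", "kwargs": {"series": [{"grip": 0.0,"xyz": [0,0,-4],"angular": [0,0,0]},{"grip": 0.0,"xyz": [0,0,-8],"angular": [0,0,0]},{"grip": 0.6,"xyz": [0,0,-8],"angular": [0,0,0]},{"grip": 0.6,"xyz": [0,0,-8],"angular": [0,0,0]},{"grip": 0.6,"xyz": [0,0,-8],"angular": [0,0,0]},{"grip": 0.6,"xyz": [0,0,-8],"angular": [0,0,0]},{"grip": 0.6,"xyz": [0,0,-8],"angular": [0,0,0]},{"grip": 0.6,"xyz": [0,0,-8],"angular": [0,0,0]},{"grip": 0.6,"xyz": [0,0,-8],"angular": [0,0,0]},{"grip": 0.6,"xyz": [0,0,-8],"angular": [0,0,0]}]}}

```text
time_s: 8.65
tcp_pos: [0.4577, -0.0915, 0.0115]
ee_rot: [[-0.419, -0.908, 0.001], [-0.908, 0.419, -0.001], [0.001, -0.002, -1.0]]
wrist_force: [-0.3, 0.2, -0.3]
gripper_width: 0.576
gripper_force: 0.0
```

Emit:
{"fn": "move_arm", "kwargs": {"series": [{"grip": 0.6,"xyz": [0,0,8],"angular": [0,0,0]},{"grip": 0.6,"xyz": [0,0,16],"angular": [0,0,0]},{"grip": 0.6,"xyz": [0,0,20],"angular": [0,0,0]},{"grip": 0,"xyz": [0,0,20],"angular": [0,0,0]},{"grip": 0,"xyz": [0,0,20],"angular": [0,0,0]},{"grip": 0,"xyz": [0,0,20],"angular": [0,0,0]},{"grip": 0,"xyz": [0,0,20],"angular": [0,0,0]},{"grip": 0,"xyz": [0,0,20],"angular": [0,0,0]},{"grip": 0,"xyz": [0,0,20],"angular": [0,0,0]}]}}

```text
time_s: 9.55
tcp_pos: [0.4578, -0.0915, -0.0083]
ee_rot: [[-0.419, -0.908, 0.002], [-0.908, 0.419, -0.001], [0.0, -0.002, -1.0]]
wrist_force: [0.5, -0.2, 1.1]
gripper_width: 0.338
gripper_force: 30.0
```

```bash
python3 - <<'E'
from h import *
from station import r
t=pickle.load(open("top0.pkl","rb"));d=pickle.load(open("scene0.pkl","rb"))
def P(c):
    R=cv2.Rodrigues(np.array(c["rvec"]))[0];return c["camera_matrix"]@np.c_[R,np.array(c["tvec"]).ravel()]
tp=np.array([(178,252),(122,77)])/6+[234.6,154.6]; sp=(np.array([(508,265),(565,105)])-[360,0])/6+[244.6,144.6]
X=cv2.triangulatePoints(P(t),P(d),tp.T,sp.T);X=(X[:3]/X[3]).T;print("tabs",X.round(4))
F=feeder(.563,.168,np.radians(17.8));print("in F",((X-F[:3,3])@F[:3,:3]).round(4))
print("reproj",pproj(t,X)-tp,pproj(d,X)-sp)
s=r.sense()
for f in(0,1):print(delta(s,feedR(F,f),F[:3,3]+F[:3,2]*.10))
E
```

```text
tabs [[0.5189 0.1537 0.0621]
 [0.5923 0.1768 0.1117]]
in F [[-0.0491 -0.0001  0.0077]
 [ 0.0423 -0.0006  0.0121]]
reproj [[ 0.05251362 -0.05610348]
 [-0.10997399  0.11254822]] [[-0.11167561  0.01787505]
 [ 0.21741365 -0.03613401]]
(array([-245.8,   49.6, -175.1]), array([ 0.2145, -0.4926,  0.8093]))
(array([-245.8,   49.6, -175.1]), array([ 0.602 ,  0.2621, -2.2488]))
```

Emit:
{"fn": "move_arm", "kwargs": {"series": [{"grip": 0,"xyz": [0,0,-30],"angular": [0,0,0]},{"grip": 0,"xyz": [0,0,-75],"angular": [0,0,0]},{"grip": 0,"xyz": [0,0,-125],"angular": [0,0,0]},{"grip": 0,"xyz": [0,0,-175],"angular": [0,0,0]},{"grip": 0,"xyz": [0,0,-220],"angular": [0,0,0]},{"grip": 0,"xyz": [0,0,-220],"angular": [0,0,0]}]}}

```text
time_s: 10.15
tcp_pos: [0.4614, -0.0913, 0.2185]
ee_rot: [[-0.418, -0.908, 0.017], [-0.909, 0.418, -0.001], [-0.006, -0.016, -1.0]]
wrist_force: [0.8, -0.5, -0.7]
gripper_width: 0.345
gripper_force: 30.0
```

```bash
python3 - <<'E'
from h import *
from station import r
s=r.sense();F=feeder(.563,.168,np.radians(17.8),-.002)
print(delta(s,feedR(F,0),F[:3,3]+F[:3,2]*.14+F[:3,0]*.07))
E
```

```text
(array([-270.5,   24.2,  -16.5]), array([ 0.2048, -0.481 ,  0.8126]))
```

Emit:
{"fn": "move_arm", "kwargs": {"series": [{"grip": 0,"xyz": [-270,24,-20],"angular": [0.205,-0.481,0.813]},{"grip": 0,"xyz": [-270,24,-20],"angular": [0.205,-0.481,0.813]},{"grip": 0,"xyz": [-270,24,-20],"angular": [0.205,-0.481,0.813]},{"grip": 0,"xyz": [-270,24,-20],"angular": [0.205,-0.481,0.813]},{"grip": 0,"xyz": [-270,24,-20],"angular": [0.205,-0.481,0.813]},{"grip": 0,"xyz": [-270,24,-20],"angular": [0.205,-0.481,0.813]},{"grip": 0,"xyz": [-270,24,-20],"angular": [0.205,-0.481,0.813]},{"grip": 0,"xyz": [-270,24,-20],"angular": [0.205,-0.481,0.813]},{"grip": 0,"xyz": [-270,24,-20],"angular": [0.205,-0.481,0.813]},{"grip": 0,"xyz": [-270,24,-20],"angular": [0.205,-0.481,0.813]}]}}

```text
time_s: 11.15
tcp_pos: [0.5481, 0.1636, 0.2305]
ee_rot: [[-0.833, -0.305, 0.461], [-0.265, 0.952, 0.151], [-0.486, 0.004, -0.874]]
wrist_force: [0.3, -0.9, -1.2]
gripper_width: 0.338
gripper_force: 30.0
```

```bash
python3 - <<'E'
from h import *
from station import r
s=r.sense();c=r.capture("wrist");s=r.sense();pickle.dump((s,c),open("w5.pkl","wb"));T=wcam(c,s)
F=feeder(.563,.168,np.radians(17.8))
print(s["tcp_pos"],s["joints"].round(1),delta(s,feedR(F,0),F[:3,3]))
print(wproj(c,T,[F[:3,3],F[:3,3]+F[:3,2]*.022]))
u=wproj(c,T,[F[:3,3]])[0].astype(int);x0,y0=max(0,u[0]-90),max(0,u[1]-75);print(x0,y0)
cv2.imwrite("pics/w5.png",cv2.resize(c["img"][y0:y0+145,x0:x0+180,::-1],None,fx=4,fy=4,interpolation=3))
E
```

```text
[0.54878383 0.16381718 0.23121421] [  37.     2.2  -35.8   21.2  -25.7 -126.3] (array([ 60.7,  -1. , 139.3]), array([ 0.0031, -0.0152, -0.0032]))
[[318.41393678 131.25172973]
 [318.47950233 131.64684198]]
228 56
```

View pics/w5.png

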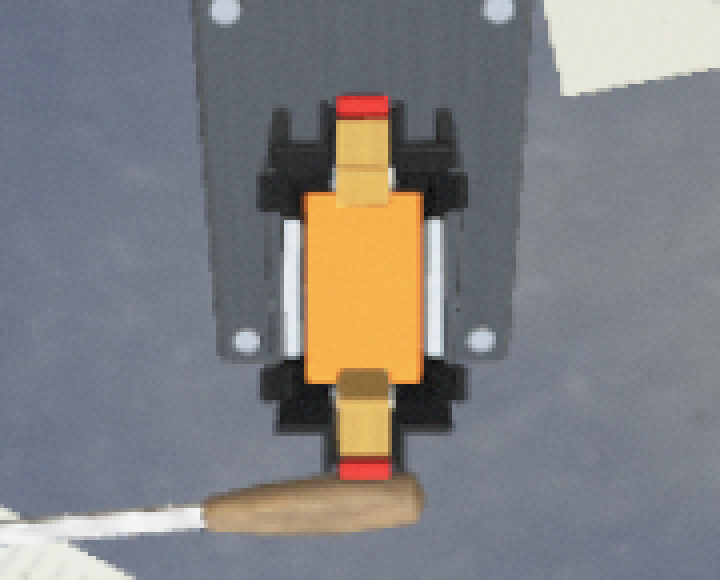

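The view looks straight down the column. The catch tips are at crop rows 207 (front) and 370 (back), centred at column 363.5, with the orange follower at rows 193-383. I'll fit the pose from these.

```bash
python3 - <<'E'
from h import *
from scipy.optimize import least_squares
s,c=pickle.load(open("w5.pkl","rb"));T=wcam(c,s)
F=feeder(.563,.168,np.radians(17.8))
L=np.array([[-.0205,-.0065,0],[-.0205,.0065,0],[.0205,-.0065,0],[.0205,.0065,0],[-.0245,-.015,-.012],[-.0245,.015,-.012],[.0245,.015,-.012],[.0245,-.015,-.012]])
pr=(wproj(c,T,F[:3,3]+L@F[:3,:3].T)-[228,56])*4;print(pr.round(0).tolist())
sc=np.array([(-.056,-.038,.009),(-.056,.038,.009),(.056,-.038,.009),(.056,.038,.009)])
def cr(P):return (wproj(c,T,P)-[228,56])*4+1.5
obs=np.array([(362,207),(363.5,370)]);obsS=np.array([(225,12),(499,10),(246,341),(481,341)])
A=lambda x,y,w:np.r_[[ [x,y,0] ]]+sc@Ro.from_euler('z',w).as_matrix().T
so=np.array([(225,12),(499,10),(246,341),(481,341)])
f=lambda p:(cr(A(*p))-so).ravel()
print(cr(A(.563,.168,np.radians(17.8))).round(0).tolist())
for order in([0,1,2,3],[1,0,3,2]):
    q=least_squares(lambda p:(cr(A(*p))-so[order]).ravel(),[.563,.168,.31]);print(q.x,np.degrees(q.x[2]),q.cost,q.fun.round(1))
g=lambda p:(cr((lambda G:[G[:3,3]-.0205*G[:3,0],G[:3,3]+.0205*G[:3,0]])(feeder(p[0],p[1],p[2],0)))-obs).ravel()
q=least_squares(g,[.563,.168,.31]);print(q.x,np.degrees(q.x[2]),q.fun)
E
```

```text
[[336.0, 221.0], [387.0, 221.0], [336.0, 381.0], [387.0, 381.0], [304.0, 208.0], [419.0, 208.0], [418.0, 393.0], [305.0, 393.0]]
[[226.0, 10.0], [498.0, 9.0], [246.0, 339.0], [479.0, 338.0]]
[0.56362697 0.16835824 0.31372328] 17.97501973602204 4.4732945447323615 [ 1.3  0.2 -1.2  0.9  1.1 -0.3 -1.2 -1.5]
[0.56841826 0.16993869 0.31300937] 17.93411561525949 128671.34016089297 [-271.6   18.6  272.2   15.5 -233.1   12.4  233.    11.4]
[0.55909341 0.16664228 0.31838233] 18.241963722550047 [ 0.0057378   0.62115623 -0.00604973 -0.67104957]
```

```bash
cat >> h.py <<'E'
FE=feeder(.5591,.1666,np.radians(18.0))
def togo(s,h,R=None):   # TCP h along column above catch plane
    return delta(s,feedR(FE,0),FE[:3,3]+FE[:3,2]*h)
def infe(s):
    return ((s["tcp_pos"]-FE[:3,3])@FE[:3,:3]*1000).round(2)
E
python3 - <<'E'
from h import *
from station import r
s=r.sense();print(togo(s,.045-.0083),infe(s))
E
```

```text
(array([ 64.8,  -1.1, 100.6]), array([ 0.0014, -0.0152, -0.0062])) [ 66.37   0.54 136.29]
```

Emit:
{"fn": "move_arm", "kwargs": {"series": [{"grip": 0,"xyz": [32,-0.5,20],"angular": [0,-0.005,-0.003]},{"grip": 0,"xyz": [65,-1,50],"angular": [0,-0.01,-0.005]},{"grip": 0,"xyz": [65,-1,85],"angular": [0,-0.01,-0.005]},{"grip": 0,"xyz": [65,-1,97],"angular": [0,-0.01,-0.005]},{"grip": 0,"xyz": [65,-1,97],"angular": [0,-0.01,-0.005]},{"grip": 0,"xyz": [65,-1,97],"angular": [0,-0.01,-0.005]}]}}

```text
time_s: 11.8
tcp_pos: [0.5458, 0.1579, 0.1409]
ee_rot: [[-0.845, -0.314, 0.433], [-0.273, 0.949, 0.156], [-0.46, 0.014, -0.888]]
wrist_force: [0.3, 0.1, -0.6]
gripper_width: 0.34
gripper_force: 30.0
```

```bash
python3 - <<'E'
from h import *
from station import r
s=r.sense();print(togo(s,.045-.0083),infe(s))
E
```

```text
(array([16.1,  3.8, 24.5]), array([ 0.0147, -0.046 , -0.0022])) [17.17 -4.16 60.38]
```

Emit:
{"fn": "move_arm", "kwargs": {"series": [{"grip": 0,"xyz": [16,4,17],"angular": [0.015,-0.046,0]},{"grip": 0,"xyz": [16,4,17],"angular": [0.015,-0.046,0]}]}}

```text
time_s: 12.0
tcp_pos: [0.5418, 0.1573, 0.1448]
ee_rot: [[-0.843, -0.314, 0.437], [-0.273, 0.949, 0.155], [-0.464, 0.012, -0.886]]
wrist_force: [0.3, 0.2, -1.1]
gripper_width: 0.34
gripper_force: 30.0
```

```bash
python3 - <<'E'
from h import *
from station import r
s=r.sense();print(togo(s,.045-.0083),infe(s),s["joints"].round(1),s["joint_velocities"].round(1))
E
```

```text
(array([14.5,  3.1, 29.7]), array([ 0.0127, -0.0416, -0.0014])) [15.68 -3.48 65.74] [  32.2    7.8  -48.    39.4   -9.2 -141.8] [ 0.1  0.3  0.2 -1.2 -0.   1.1]
```

```bash
cat > kin.py <<'E'
from h import *
from scipy.optimize import least_squares
e=lambda a,d:Ro.from_euler(a,d,degrees=True).as_matrix()
def fk(q,p):
    a1,lat,h,L2,L3,ee,d=p;A=e('z',q[0]);U=e('y',q[1]);V=e('y',q[1]-q[2])@e('x',SG*q[3]);W=V@e('y',-q[4])
    P=A@(np.array([a1,lat,h])+U@[0,0,L2]+V@[L3,0,0]+e('y',q[1]-q[2])@[0,0,ee]+W@[d,0,0])
    return P,A@W[:,0]
SG=1
D=[([-49.8137,22.0864,.3892,-.025,-68.411,-14.8],[.26757,-.56422,.20788]),([7.8787,6.6837,-21.8727,.1013,-61.358,-33.18],[.4547,-.0989,.2001]),
([8.83,6.44,-21.29,.204,-61.65,-33.9],[.4599,-.0913,.206]),([8.78,19.63,-34.38,.16,-35.93,-33.66],[.45767,-.09152,.03155]),
([37.0,2.2,-35.8,21.2,-25.7,-126.3],[.54878,.16382,.23121]),([32.2,7.8,-48.,39.4,-9.2,-141.8],[.5418,.1573,.1448])]
def res(p):return np.r_[np.concatenate([fk(q,p)[0]-t for q,t in D]),(np.array(p)-[0,-.16,.35,.4,.4,0,.3])*1e-4]
best=None
for sg in(1,-1):
    SG=sg;f=least_squares(res,[0,-.16,.35,.4,.4,0,.3])
    if best is None or f.cost<best[1].cost:best=(sg,f)
SG=best[0];PK=best[1].x
if __name__=="__main__":
    print(SG,PK.round(4),(best[1].fun[:18]*1000).round(1));print(fk(D[5][0],PK)[1],fk(D[4][0],PK)[1])
def ik(P,z,q0=(32,8,-48,39,-15)):
    lo=[-179,-69,-61,-181,-170];hi=[179,118,80,117,-9.3]
    f=least_squares(lambda q:np.r_[(fk(q,PK)[0]-P)*10,(fk(q,PK)[1]-z)*3],q0,bounds=(lo,hi));return f.x,f
if __name__=="__main__":
    for h in(.10,.037,.0,-.017):
        P=FE[:3,3]+FE[:3,2]*h;x,f=ik(P,-FE[:3,2])
        p,z=fk(x,PK);print(h,x.round(1),((p-P)*1000).round(1),np.degrees(np.arccos(np.clip(z@-FE[:3,2],-1,1))).round(2),((z+FE[:3,2])@FE[:3,:3]).round(3))
E
python3 kin.py
```

```text
-1 [ 0.0463 -0.147   0.2348  0.5848  0.3634 -0.0039  0.4328] [  8.4  10.   -1.9  -6.3  11.9   5.7  -5.9  11.7   4.7  13.1  14.8  25.
  21.5  -3.1 -16.8   2.1 -40.4 -16.7]
[ 0.43712396  0.15534458 -0.88588414] [ 0.46266038  0.15227746 -0.87335958]
0.1 [ 43.    0.1 -49.2  43.8 -17.8] [ 0.  0. -0.] 0.0 [0. 0. 0.]
0.037 [ 40.6  10.3 -52.   91.7 -11.1] [0. 0. 0.] 0.0 [-0.  0.  0.]
0.0 [ 39.6  16.  -51.9 117.  -12.1] [0.2 0.5 1.8] 0.64 [-0.009 -0.006  0.   ]
-0.017 [ 39.4  18.3 -50.7 117.  -12.2] [0.7 1.4 4.4] 1.62 [-0.024 -0.015  0.   ]
```

```bash
sed -i 's/a1,lat,h,L2,L3,ee,d=p/a1,lat,h,L2,L3,ee,d,l2,g=p/; s/V@\[L3,0,0\]/V@[L3,l2,0]/; s/W@\[d,0,0\]/W@[d,0,g]/; s/\[0,-.16,.35,.4,.4,0,.3\]/[0,-.08,.25,.5,.4,0,.4,-.08,0]/g' kin.py && python3 kin.py
```

```text
-1 [-0.000e+00  1.000e-04  1.598e-01  5.650e-01  4.217e-01 -1.000e-04
  3.194e-01 -1.599e-01  1.000e-04] [-0.  -0.  -0.  -0.  -0.  -0.  -0.  -0.   0.   0.  -0.  -0.  -0.2  0.3
  0.1  0.1 -0.2  0. ]
[ 0.43712396  0.15534458 -0.88588414] [ 0.46266038  0.15227746 -0.87335958]
0.1 [ 32.3   2.3 -52.8  47.9  -9.3] [ 0.1 -0.1  1.7] 0.59 [-0.01   0.001  0.   ]
0.037 [ 33.   10.6 -45.8  31.   -9.3] [ 3.3 -1.6 10. ] 4.44 [-0.071  0.031  0.003]
0.0 [ 32.7  15.8 -39.9  15.6  -9.3] [ 5.8 -3.6 10.4] 6.16 [-0.085  0.066  0.006]
-0.017 [ 32.1  18.2 -37.1   8.5  -9.3] [ 6.6 -4.5  9.7] 6.76 [-0.085  0.082  0.007]
```

```bash
cat > s.py <<'E'
from kin import *
rng=np.random.default_rng(0);lo=[-179,-69,-61,-181,-170];hi=[179,118,80,117,-9.3]
for h in(.14,.037,-.017):
    P=FE[:3,3]+FE[:3,2]*h;S=[]
    for i in range(60):
        x,f=ik(P,-FE[:3,2],rng.uniform(np.maximum(lo,[-60,-60,-60,-181,-170]),np.minimum(hi,[90,110,80,117,-10])))
        if f.cost<1e-8 and not any(np.abs(x-y).max()<2 for y in S):S.append(x)
    print(h,[y.round(1).tolist() for y in S])
E
python3 s.py
```

```text
0.14 [[37.7, -2.6, -49.4, 34.0, -17.5]]
0.037 []
-0.017 []
```

```bash
cat > s.py <<'E'
from kin import *
rng=np.random.default_rng(0)
yc=FE[:3,1]
for phi in(-20,-16,-12,12,16,20,25,30):
    z=Ro.from_rotvec(yc*np.radians(phi)).apply(-FE[:3,2])
    for tip in(.05,.012,-.005):
        P=FE[:3,3]+FE[:3,2]*tip+z*.0133;S=[]
        for i in range(12):
            x,f=ik(P,z,rng.uniform([-20,-30,-60,-120,-80],[60,40,20,110,-12]))
            if f.cost<1e-8 and not any(np.abs(x-y).max()<2 for y in S):S.append(x)
        print(phi,z.round(2),tip,[y.round(1).tolist() for y in S])
E
python3 s.py
```

```text
-20 [ 0.73  0.24 -0.64] 0.05 []
-20 [ 0.73  0.24 -0.64] 0.012 [[-0.2, 17.5, -34.1, -125.6, -17.1]]
-20 [ 0.73  0.24 -0.64] -0.005 [[-2.2, 20.6, -35.6, -132.2, -20.9]]
-16 [ 0.68  0.22 -0.69] 0.05 []
-16 [ 0.68  0.22 -0.69] 0.012 []
-16 [ 0.68  0.22 -0.69] -0.005 []
-12 [ 0.64  0.21 -0.74] 0.05 []
-12 [ 0.64  0.21 -0.74] 0.012 []
-12 [ 0.64  0.21 -0.74] -0.005 []
12 [ 0.29  0.1  -0.95] 0.05 [[35.8, 13.6, -35.4, 13.3, -24.3]]
12 [ 0.29  0.1  -0.95] 0.012 [[34.9, 18.0, -35.9, 15.6, -19.5]]
12 [ 0.29  0.1  -0.95] -0.005 [[34.4, 20.0, -36.2, 17.1, -17.3]]
16 [ 0.23  0.07 -0.97] 0.05 [[35.4, 15.0, -30.5, 8.0, -31.4]]
16 [ 0.23  0.07 -0.97] 0.012 [[34.7, 19.3, -30.4, 8.7, -27.2]]
16 [ 0.23  0.07 -0.97] -0.005 [[34.4, 21.2, -30.2, 9.1, -25.4]]
20 [ 0.17  0.05 -0.98] 0.05 [[34.8, 16.5, -26.2, 4.7, -37.8]]
20 [ 0.17  0.05 -0.98] 0.012 [[34.1, 20.7, -25.9, 5.0, -34.0]]
20 [ 0.17  0.05 -0.98] -0.005 [[33.8, 22.5, -25.6, 5.1, -32.4]]
25 [ 0.08  0.03 -1.  ] 0.05 [[33.9, 18.6, -21.3, 1.9, -45.2]]
25 [ 0.08  0.03 -1.  ] 0.012 [[33.4, 22.6, -20.9, 2.0, -41.7]]
25 [ 0.08  0.03 -1.  ] -0.005 [[33.1, 24.4, -20.5, 2.0, -40.3]]
30 [ 0. -0. -1.] 0.05 [[33.2, 20.9, -16.8, 0.0, -52.3]]
30 [ 0. -0. -1.] 0.012 [[32.6, 24.7, -16.2, 0.0, -49.0]]
30 [ 0. -0. -1.] -0.005 [[32.4, 26.5, -15.8, 0.0, -47.7]]
```

```bash
python3 - <<'E'
from h import *
from station import r
s=r.sense();print(delta(s,down(108),np.array([.45,.02,.19])))
E
```

```text
(array([  93.9, -101.1, -101.5]), array([0.0127, 0.482 , 0.0019]))
```

Emit:
{"fn": "move_arm", "kwargs": {"series": [{"grip": 0,"xyz": [20,-20,-50],"angular": [0,0.12,0]},{"grip": 0,"xyz": [55,-60,-90],"angular": [0.01,0.25,0]},{"grip": 0,"xyz": [94,-101,-101],"angular": [0.013,0.4,0]},{"grip": 0,"xyz": [94,-101,-101],"angular": [0.013,0.482,0.002]},{"grip": 0,"xyz": [94,-101,-101],"angular": [0.013,0.482,0.002]},{"grip": 0,"xyz": [94,-101,-101],"angular": [0.013,0.482,0.002]}]}}

```text
time_s: 12.6
tcp_pos: [0.4516, 0.0198, 0.1899]
ee_rot: [[-0.952, -0.306, 0.001], [-0.306, 0.952, 0.001], [-0.001, 0.0, -1.0]]
wrist_force: [-0.2, 1.2, -1.0]
gripper_width: 0.339
gripper_force: 30.0
```

```bash
python3 - <<'E'
from h import *
from station import r
s=r.sense();print(s["tcp_pos"],delta(s,down(108),np.array([.45,.02,-.0075])))
E
```

```text
[0.45161434 0.01975726 0.18992898] (array([  1.8,   0.7, 197.4]), array([ 0.0001,  0.0015, -0.0027]))
```

Emit:
{"fn": "move_arm", "kwargs": {"series": [{"grip": 0,"xyz": [0,0,50],"angular": [0,0,0]},{"grip": 0,"xyz": [0,0,100],"angular": [0,0,0]},{"grip": 0,"xyz": [0,0,150],"angular": [0,0,0]},{"grip": 0,"xyz": [0,0,180],"angular": [0,0,0]},{"grip": 0,"xyz": [0,0,193],"angular": [0,0,0]},{"grip": 0,"xyz": [0,0,197],"angular": [0,0,0]},{"grip": 0,"xyz": [0,0,197],"angular": [0,0,0]},{"grip": 0.55,"xyz": [0,0,197],"angular": [0,0,0]},{"grip": 0.55,"xyz": [0,0,197],"angular": [0,0,0]},{"grip": 0.55,"xyz": [0,0,197],"angular": [0,0,0]}]}}

```text
time_s: 13.6
tcp_pos: [0.4504, 0.0204, -0.0082]
ee_rot: [[-0.951, -0.309, -0.0], [-0.309, 0.951, -0.0], [0.001, -0.0, -1.0]]
wrist_force: [0.1, 0.5, -0.1]
gripper_width: 0.509
gripper_force: 0.0
```

Emit:
{"fn": "move_arm", "kwargs": {"series": [{"grip": 0.55,"xyz": [0,0,-1.8],"angular": [0,0.1,0]},{"grip": 0.55,"xyz": [2.8,0,-1.8],"angular": [0,0.209,0]},{"grip": 0.55,"xyz": [2.8,0,-1.8],"angular": [0,0.209,0]},{"grip": 0.0,"xyz": [2.8,0,-1.8],"angular": [0,0.209,0]},{"grip": 0.0,"xyz": [2.8,0,-1.8],"angular": [0,0.209,0]},{"grip": 0.0,"xyz": [2.8,0,-1.8],"angular": [0,0.209,0]},{"grip": 0.0,"xyz": [2.8,0,-1.8],"angular": [0,0.209,0]},{"grip": 0.0,"xyz": [2.8,0,-1.8],"angular": [0,0.209,0]}]}}

```text
time_s: 14.4
tcp_pos: [0.4469, 0.0191, -0.0065]
ee_rot: [[-0.93, -0.309, -0.199], [-0.302, 0.951, -0.065], [0.21, -0.0, -0.978]]
wrist_force: [-0.7, 0.2, 0.1]
gripper_width: 0.346
gripper_force: 30.0
```

```bash
cat >> h.py <<'E'
PHI=np.radians(12)
def feedRt():  # tool at feeder, 12 deg steeper than the column
    R=feedR(FE,0);return R@Ro.from_rotvec([0,PHI,0]).as_matrix()
E
python3 - <<'E'
from h import *
from station import r
s=r.sense();print(s["tcp_pos"],s["gripper_width"],s["gripper_force"],s["ee_rot"][:,2],delta(s,feedRt(),FE[:3,3]+FE[:3,2]*.1))
E
```

```text
[ 0.44689901  0.01909327 -0.00650992] 0.34568142402809326 29.999998211860657 [-0.19927912 -0.06485174 -0.9777945 ] (array([ -63.7,  105.6, -190.7]), array([-2.000e-04, -5.253e-01, -5.000e-04]))
```

```bash
cat >> h.py <<'E'
def held(s,B,R,h):   # TCP at feeder for blank underside B(grasp, world) to be at h on the axis
    b=s["ee_rot"].T@(np.array(B)-s["tcp_pos"]);return b,FE[:3,3]+FE[:3,2]*h-R@b
E
python3 - <<'E'
from h import *
from station import r
s=r.sense();b,_=held(s,[.4504,.0204,0],feedRt(),0);print("b",b.round(4).tolist())
for h in(.055,.014):print(h,delta(s,feedRt(),held(s,[.4504,.0204,0],feedRt(),h)[1]))
E
```

```text
b [-0.0023, 0.0002, -0.0071]
0.055 (array([ -95.5,  105.5, -150. ]), array([-2.000e-04, -5.253e-01, -5.000e-04]))
0.014 (array([-122.9,  105.5, -119.6]), array([-2.000e-04, -5.253e-01, -5.000e-04]))
```

Emit:
{"fn": "move_arm", "kwargs": {"series": [{"grip": 0,"xyz": [0,0,-50],"angular": [0,0,0]},{"grip": 0,"xyz": [0,0,-100],"angular": [0,0,0]},{"grip": 0,"xyz": [0,10,-150],"angular": [0,-0.1,0]},{"grip": 0,"xyz": [-20,40,-185],"angular": [0,-0.22,0]},{"grip": 0,"xyz": [-45,70,-190],"angular": [0,-0.34,0]},{"grip": 0,"xyz": [-70,100,-178],"angular": [0,-0.46,0]},{"grip": 0,"xyz": [-84,105.5,-163],"angular": [0,-0.525,0]},{"grip": 0,"xyz": [-95.5,105.5,-150],"angular": [0,-0.525,0]},{"grip": 0,"xyz": [-95.5,105.5,-150],"angular": [0,-0.525,0]},{"grip": 0,"xyz": [-95.5,105.5,-150],"angular": [0,-0.525,0]}]}}

```text
time_s: 15.4
tcp_pos: [0.5336, 0.1581, 0.1201]
ee_rot: [[-0.905, -0.308, 0.294], [-0.294, 0.951, 0.095], [-0.309, -0.0, -0.951]]
wrist_force: [0.8, 0.2, -0.4]
gripper_width: 0.342
gripper_force: 30.0
```

```bash
cat > g.py <<'E'
from h import *
from station import r
import sys
s=r.sense();b=np.array([float(v) for v in sys.argv[1].split(",")]);R=feedRt()
print("underside in F mm",(((s["tcp_pos"]+s["ee_rot"]@b)-FE[:3,3])@FE[:3,:3]*1000).round(2),"F force",(s["wrist_force"]@FE[:3,:3]).round(1),s["joints"].round(1))
for h in sys.argv[2:]:print(h,delta(s,R,FE[:3,3]+FE[:3,2]*float(h)-R@b))
E
python3 g.py=0 2>/dev/null; python3 g.py " -0.0023,0.0002,-0.0071" .055 .018 .009
```

```text
underside in F mm [ 4.900e-01 -3.000e-02  5.469e+01] F force [ 0.5 -0.1 -0.8] [  36.1   12.3  -35.4   12.8  -25.8 -118.9]
.055 (array([ 0.5,  0. , -0.2]), array([-0.0006, -0.0005, -0.0004]))
.018 (array([-7.2,  0.1, 36. ]), array([-0.0006, -0.0005, -0.0004]))
.009 (array([-9. ,  0.1, 44.8]), array([-0.0006, -0.0005, -0.0004]))
```

Emit:
{"fn": "move_arm", "kwargs": {"series": [{"grip": 0,"xyz": [-2,0,12],"angular": [0,0,0]},{"grip": 0,"xyz": [-4.5,0,24],"angular": [0,0,0]},{"grip": 0,"xyz": [-6,0,30],"angular": [0,0,0]},{"grip": 0,"xyz": [-7.2,0,36],"angular": [0,0,0]},{"grip": 0,"xyz": [-7.2,0,36],"angular": [0,0,0]}]}}

```text
time_s: 15.9
tcp_pos: [0.5506, 0.1633, 0.0868]
ee_rot: [[-0.905, -0.308, 0.292], [-0.294, 0.951, 0.094], [-0.307, -0.001, -0.952]]
wrist_force: [-0.1, -0.5, -0.8]
gripper_width: 0.339
gripper_force: 30.0
```

```bash
python3 g.py " -0.0023,0.0002,-0.0071" .009 && python3 - <<'E'
from h import *
from station import r
s=r.sense();c=r.capture("wrist");T=wcam(c,s);d=r.capture("scene")
o=np.zeros((600,800,3),np.uint8)
o[:300,:400]=cv2.resize(c["img"][90:240,220:420,::-1],(400,300));u=pproj(d,FE[:3,3])[0].astype(int)
o[300:,:400]=cv2.resize(d["img"][u[1]-45:u[1]+30,u[0]-50:u[0]+50,::-1],(400,300),interpolation=3)
t=r.capture("top");u=pproj(t,FE[:3,3])[0].astype(int);o[:300,400:]=cv2.resize(t["img"][u[1]-30:u[1]+45,u[0]-50:u[0]+50,::-1],(400,300),interpolation=3)
cv2.imwrite("pics/c6.png",o)
E
```

```text
underside in F mm [-0.73 -0.27 16.87] F force [-0.6 -0.4 -0.6] [  35.2   16.6  -36.    14.9  -20.9 -120.4]
.009 (array([-2.4,  0.3,  7.5]), array([-0.0011, -0.002 , -0.0005]))
```

View pics/c6.png

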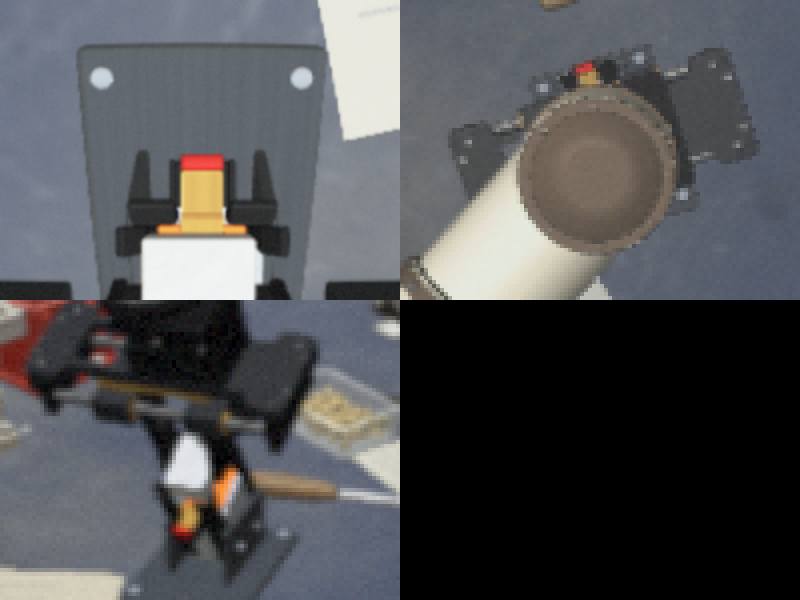

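The blank is in the mouth: its front edge is at crop (200,237), between the posts, with no contact force. I'll continue down.

Emit:
{"fn": "move_arm", "kwargs": {"series": [{"grip": 0,"xyz": [-1.2,0.2,4],"angular": [0,0,0]},{"grip": 0,"xyz": [-2.4,0.3,7.5],"angular": [0,0,0]},{"grip": 0,"xyz": [-2.4,0.3,7.5],"angular": [0,0,0]}]}}

```text
time_s: 16.35
tcp_pos: [0.5544, 0.165, 0.0808]
ee_rot: [[-0.905, -0.308, 0.293], [-0.294, 0.951, 0.094], [-0.307, -0.001, -0.952]]
wrist_force: [-1.4, -1.1, -1.6]
gripper_width: 0.345
gripper_force: 30.0
```

```bash
python3 g.py " -0.0023,0.0002,-0.0071" .009 .006
```

```text
underside in F mm [-0.13  0.08  9.66] F force [-2.3 -0.6 -0.5] [  35.    17.5  -36.    15.4  -20.  -120.8]
.009 (array([-0.3, -0.1,  0.6]), array([-0.0009, -0.0018, -0.0005]))
.006 (array([-0.9, -0.1,  3.6]), array([-0.0009, -0.0018, -0.0005]))
```

Emit:
{"fn": "move_arm", "kwargs": {"series": [{"grip": 0,"xyz": [-0.7,0,3],"angular": [0,0,0]},{"grip": 0,"xyz": [-1.3,0,6],"angular": [0,0,0]},{"grip": 0,"xyz": [-2,0,9],"angular": [0,0,0]},{"grip": 0,"xyz": [-2.7,0,12.4],"angular": [0,0,0]},{"grip": 0,"xyz": [-2.7,0,12.4],"angular": [0,0,0]}]}}

```text
time_s: 16.85
tcp_pos: [0.5605, 0.1669, 0.0698]
ee_rot: [[-0.905, -0.308, 0.292], [-0.294, 0.951, 0.094], [-0.307, -0.001, -0.952]]
wrist_force: [-2.5, -1.7, -2.4]
gripper_width: 0.343
gripper_force: 30.0
```

```bash
python3 g.py " -0.0023,0.0002,-0.0071" -.003
```

```text
underside in F mm [-0.13  0.01 -3.06] F force [-3.7 -0.8 -0.6] [  34.7   19.   -36.2   16.4  -18.4 -121.6]
-.003 (array([-0.1, -0. , -0.1]), array([-0.001 , -0.0019, -0.0005]))
```

Emit:
{"fn": "move_arm", "kwargs": {"series": [{"grip": 0.55,"xyz": [0,0,0],"angular": [0,0,0]},{"grip": 0.55,"xyz": [0,0,0],"angular": [0,0,0]},{"grip": 0.55,"xyz": [0,0,0],"angular": [0,0,0]},{"grip": 0.55,"xyz": [2,0,-10],"angular": [0,0,0]},{"grip": 0.0,"xyz": [6.2,0,-29],"angular": [0,0,0]},{"grip": 0.0,"xyz": [7.3,0,-34],"angular": [0,0,0]},{"grip": 0.0,"xyz": [7.3,0,-34],"angular": [0,0,0]},{"grip": 0.0,"xyz": [7.3,0,-34],"angular": [0,0,0]},{"grip": 0.0,"xyz": [7.3,0,-34],"angular": [0,0,0]},{"grip": 0.0,"xyz": [7.3,0,-34],"angular": [0,0,0]}]}}

```text
time_s: 17.85
tcp_pos: [0.5443, 0.1619, 0.1001]
ee_rot: [[-0.905, -0.309, 0.293], [-0.294, 0.951, 0.095], [-0.308, -0.001, -0.951]]
wrist_force: [-0.2, 1.1, 0.5]
gripper_width: 0.087
gripper_force: 0.0
```

```bash
python3 g.py " -0.0095,0,-0.0133" .021 .012 -.004 && python3 - <<'E'
from h import *
from station import r
s=r.sense();c=r.capture("wrist");T=wcam(c,s);pickle.dump((s,c),open("w7.pkl","wb"))
# predicted top face corners for underside at -3
for h in(.014,.017,.020):print(h,wproj(c,T,FE[:3,3]+np.array([[x,y,h] for x,y in((-.025,-.015),(-.025,.015))])@FE[:3,:3].T).round(1).tolist())
im=c["img"].min(2);print(im[110:230:2,319].tolist())
E
```

```text
underside in F mm [ 8.68  0.07 36.14] F force [0.4 1.1 0.4] [  35.6   14.9  -35.7   14.   -22.8 -119.7]
.021 (array([ 5.3, -0.1, 16.6]), array([-0.0007, -0.0012, -0.0003]))
.012 (array([ 3.4, -0.1, 25.4]), array([-0.0007, -0.0012, -0.0003]))
-.004 (array([ 0.1, -0. , 41.1]), array([-0.0007, -0.0012, -0.0003]))
0.014 [[296.4, 203.5], [343.2, 203.6]]
0.017 [[296.1, 203.8], [343.5, 203.8]]
0.02 [[295.7, 204.1], [343.9, 204.1]]
[118, 122, 101, 88, 99, 101, 101, 101, 98, 100, 98, 99, 98, 98, 101, 103, 98, 98, 99, 101, 99, 100, 97, 99, 52, 62, 72, 61, 78, 110, 111, 110, 109, 111, 112, 110, 110, 89, 94, 102, 107, 105, 105, 108, 100, 216, 239, 239, 241, 239, 240, 240, 241, 242, 241, 241, 242, 240, 239, 239]
```

Emit:
{"fn": "move_arm", "kwargs": {"series": [{"grip": 0.0,"xyz": [5.3,0,10],"angular": [0,0,0]},{"grip": 0.0,"xyz": [5.3,0,16.6],"angular": [0,0,0]},{"grip": 0.0,"xyz": [4.4,0,21],"angular": [0,0,0]},{"grip": 0.0,"xyz": [3.4,0,25.4],"angular": [0,0,0]},{"grip": 0.0,"xyz": [3.4,0,25.4],"angular": [0,0,0]}]}}

```text
time_s: 18.4
tcp_pos: [0.549, 0.1634, 0.0749]
ee_rot: [[-0.905, -0.309, 0.293], [-0.294, 0.951, 0.095], [-0.308, -0.001, -0.951]]
wrist_force: [-0.3, 0.2, 0.4]
gripper_width: 0.008
gripper_force: 0.0
```

```bash
python3 g.py " -0.0095,0,-0.0133" .006 -.004
```

```text
underside in F mm [ 0.36  0.09 11.92] F force [0.  0.3 0.5] [  35.1   17.5  -37.7   16.8  -18.4 -122.4]
.006 (array([-0.9, -0.1,  5.9]), array([-0.0006, -0.0009, -0.0003]))
-.004 (array([-3. , -0.1, 15.7]), array([-0.0006, -0.0009, -0.0003]))
```

Emit:
{"fn": "move_arm", "kwargs": {"series": [{"grip": 0.0,"xyz": [-0.8,0,4],"angular": [0,0,0]},{"grip": 0.0,"xyz": [-1.6,0,8],"angular": [0,0,0]},{"grip": 0.0,"xyz": [-1.6,0,8],"angular": [0,0,0]}]}}

```text
time_s: 18.7
tcp_pos: [0.5528, 0.1647, 0.0684]
ee_rot: [[-0.904, -0.309, 0.294], [-0.294, 0.951, 0.095], [-0.309, -0.0, -0.951]]
wrist_force: [-1.4, -0.8, 1.3]
gripper_width: 0.005
gripper_force: 1.1
```

```bash
python3 g.py " -0.0095,0,-0.0133" .0 -.004
```

```text
underside in F mm [0.58 0.16 4.25] F force [-0.7 -0.3  1.9] [  34.9   18.4  -37.9   17.7  -17.2 -123.1]
.0 (array([-0.3, -0.2,  4.3]), array([-0.0003,  0.0002, -0.0001]))
-.004 (array([-1.1, -0.2,  8.2]), array([-0.0003,  0.0002, -0.0001]))
```

Emit:
{"fn": "move_arm", "kwargs": {"series": [{"grip": 0.0,"xyz": [-0.4,0,2.5],"angular": [0,0,0]},{"grip": 0.0,"xyz": [-0.8,0,5],"angular": [0,0,0]},{"grip": 0.0,"xyz": [-1.1,0,7],"angular": [0,0,0]},{"grip": 0.0,"xyz": [-1.2,0,8.5],"angular": [0,0,0]},{"grip": 0.0,"xyz": [-1.2,0,8.5],"angular": [0,0,0]}]}}

```text
time_s: 19.2
tcp_pos: [0.5567, 0.166, 0.0613]
ee_rot: [[-0.904, -0.309, 0.295], [-0.294, 0.951, 0.096], [-0.31, -0.0, -0.951]]
wrist_force: [-3.1, -0.1, 6.7]
gripper_width: 0.007
gripper_force: 3.6
```

```bash
python3 g.py " -0.0095,0,-0.0133" -.004 -.005
```

```text
underside in F mm [ 0.55  0.2  -3.86] F force [0.7 0.9 7.3] [  34.6   19.3  -38.2   18.9  -16.  -124. ]
-.004 (array([ 0.5, -0.2,  0.2]), array([-0.0001,  0.0013, -0.0002]))
-.005 (array([ 0.3, -0.2,  1.2]), array([-0.0001,  0.0013, -0.0002]))
```

Emit:
{"fn": "move_arm", "kwargs": {"series": [{"grip": 0.0,"xyz": [0,0,1.3],"angular": [0,0,0]},{"grip": 0.0,"xyz": [0,0,1.3],"angular": [0,0,0]}]}}

```text
time_s: 19.4
tcp_pos: [0.5572, 0.1662, 0.0604]
ee_rot: [[-0.904, -0.309, 0.296], [-0.293, 0.951, 0.096], [-0.311, 0.0, -0.95]]
wrist_force: [-3.2, -0.8, 7.2]
gripper_width: 0.003
gripper_force: 3.8
```

```bash
python3 g.py " -0.0095,0,-0.0133" -.005
```

```text
underside in F mm [ 0.56  0.19 -4.99] F force [0.8 0.2 7.9] [  34.6   19.5  -38.2   19.1  -15.7 -124.2]
-.005 (array([ 0.6, -0.2,  0.1]), array([-0.    ,  0.0018, -0.0003]))
```

Emit:
{"fn": "move_arm", "kwargs": {"series": [{"grip": 0.0,"xyz": [0.8,0,-4],"angular": [0,0,0]},{"grip": 0.0,"xyz": [3,0,-14],"angular": [0,0,0]},{"grip": 0.0,"xyz": [7,0,-34],"angular": [0,0,0]},{"grip": 0.0,"xyz": [16,0,-75],"angular": [0,0,0]},{"grip": 0.3,"xyz": [16,0,-120],"angular": [0,0,0]},{"grip": 0.5,"xyz": [-40,0,-155],"angular": [0,0,0]},{"grip": 0.6,"xyz": [-60,0,-160],"angular": [0,0,0]},{"grip": 0.6,"xyz": [-60,0,-160],"angular": [0,0,0]},{"grip": 0.6,"xyz": [-60,0,-160],"angular": [0,0,0]}]}}

```text
time_s: 20.3
tcp_pos: [0.5633, 0.1682, 0.2297]
ee_rot: [[-0.905, -0.308, 0.293], [-0.293, 0.951, 0.095], [-0.308, 0.001, -0.951]]
wrist_force: [-0.7, -1.2, -1.2]
gripper_width: 0.37
gripper_force: 0.0
```

```bash
python3 - <<'E'
from h import *
from station import r
s=r.sense();c=r.capture("wrist");s=r.sense();pickle.dump((s,c),open("w8.pkl","wb"));T=wcam(c,s)
u=wproj(c,T,[FE[:3,3]])[0].astype(int);x0,y0=max(0,u[0]-70),max(0,u[1]-60);print(u,x0,y0,s["tcp_pos"])
pr=wproj(c,T,FE[:3,3]+np.array([(-.025,-.015,0),(-.025,.015,0),(.025,.015,0),(.025,-.015,0),(-.0205,0,0),(.0205,0,0)])@FE[:3,:3].T)
print(((pr-[x0,y0])*4).round(0).tolist())
cv2.imwrite("pics/w8.png",cv2.resize(c["img"][y0:y0+130,x0:x0+140,::-1],None,fx=4,fy=4,interpolation=3))
E
```

```text
[319 142] 249 82 [0.56245996 0.16771754 0.22860461]
[[223.0, 148.0], [340.0, 148.0], [341.0, 341.0], [223.0, 341.0], [282.0, 165.0], [282.0, 323.0]]
```

View pics/w8.png

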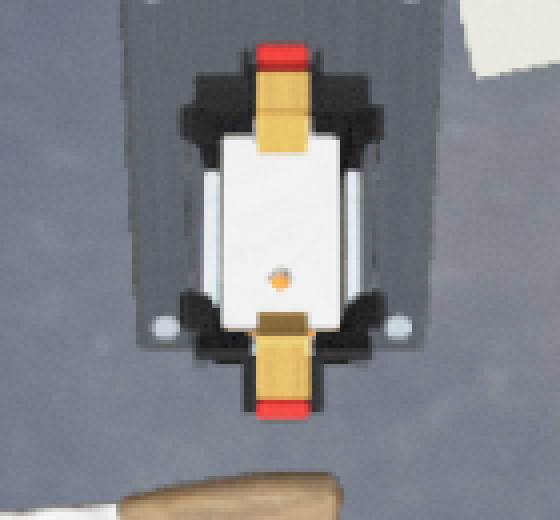

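The first blank is latched: catch tips at rows 153 and 312 lie over the blank, which spans rows 136-328. Next is the second blank.

```bash
cat >> h.py <<'E'
def pitched(yaw):return down(yaw)@Ro.from_rotvec([0,PHI,0]).as_matrix()
E
python3 - <<'E'
from h import *
from station import r
s=r.sense();print(delta(s,pitched(27.5),np.array([.490,-.288,.19])),s["joints"].round(0))
E
```

```text
(array([ 211.1, -411.2,  -27.3]), array([0.0719, 0.4314, 1.4159])) [  35.    8.  -20.    8.  -44. -112.]
```

Emit:
{"fn": "move_arm", "kwargs": {"series": [{"grip": 0.6,"xyz": [211,-411,-27],"angular": [0.072,0.431,1.416]},{"grip": 0.6,"xyz": [211,-411,-27],"angular": [0.072,0.431,1.416]},{"grip": 0.6,"xyz": [211,-411,-27],"angular": [0.072,0.431,1.416]},{"grip": 0.6,"xyz": [211,-411,-27],"angular": [0.072,0.431,1.416]},{"grip": 0.6,"xyz": [211,-411,-27],"angular": [0.072,0.431,1.416]},{"grip": 0.6,"xyz": [211,-411,-27],"angular": [0.072,0.431,1.416]},{"grip": 0.6,"xyz": [211,-411,-27],"angular": [0.072,0.431,1.416]},{"grip": 0.6,"xyz": [211,-411,-27],"angular": [0.072,0.431,1.416]},{"grip": 0.6,"xyz": [211,-411,-27],"angular": [0.072,0.431,1.416]},{"grip": 0.6,"xyz": [211,-411,-27],"angular": [0.072,0.431,1.416]}]}}

```text
time_s: 21.35
tcp_pos: [0.4889, -0.2903, 0.188]
ee_rot: [[-0.443, 0.891, -0.098], [0.871, 0.453, 0.188], [0.212, -0.002, -0.977]]
wrist_force: [-1.0, 0.6, -0.1]
gripper_width: 0.604
gripper_force: 0.0
```

Emit:
{"fn": "move_arm", "kwargs": {"series": [{"grip": 0.6,"xyz": [0,0,0],"angular": [0,0,0]},{"grip": 0.6,"xyz": [0,0,0],"angular": [0,0,0]}]}}

```text
time_s: 21.55
tcp_pos: [0.4906, -0.2866, 0.1892]
ee_rot: [[-0.453, 0.887, -0.096], [0.867, 0.463, 0.186], [0.21, 0.001, -0.978]]
wrist_force: [-0.1, 0.1, 0.8]
gripper_width: 0.601
gripper_force: 0.0
```

```bash
python3 - <<'E'
from h import *
from station import r
s=r.sense();c=r.capture("wrist");pickle.dump((s,c),open("w9.pkl","wb"));T=wcam(c,s)
u=wproj(c,T,[[.481,-.27,.02]])[0];print(s["tcp_pos"],s["joints"].round(0),u,delta(s,pitched(27.5),np.array([.490,-.288,.19])))
x,y=u.astype(int);lo=c["img"].min(2);print(lo[y,x-40:x+40:2].tolist());print(lo[max(0,y-44):y+45:2,x].tolist())
try:
  for g in((0,0),(-6,8),(6,-8)):print(blank(c,T,u+g))
except Exception as ex:print(ex)
E
```

```text
[ 0.49057694 -0.28663885  0.18918451] [ -19.   23.    2.   -9.  -77. -131.] [318.59551502 196.98726441] (array([-0.7, -1.1, -1. ]), array([ 0.0012, -0.0017,  0.0014]))
[228, 227, 227, 229, 226, 223, 214, 227, 227, 228, 227, 217, 224, 217, 241, 240, 241, 241, 240, 240, 240, 239, 240, 240, 240, 241, 234, 224, 220, 225, 227, 227, 227, 220, 221, 227, 229, 228, 219, 215]
[223, 227, 227, 227, 228, 224, 216, 226, 228, 228, 228, 225, 225, 241, 241, 240, 226, 226, 219, 238, 240, 240, 240, 240, 240, 240, 239, 240, 242, 242, 240, 239, 240, 240, 207, 227, 224, 218, 225, 226, 228, 227, 227, 228, 227]
(array([ 0.47918155, -0.26922427]), (92.11099243164062, 91.80480194091797), np.float32(27.551607))
(array([ 0.47716281, -0.28071851]), (92.15499114990234, 92.14151000976562), np.float32(27.741234))
(array([ 0.48114185, -0.25765878]), (91.88909912109375, 91.59049987792969), np.float32(27.514185))
```

```bash
python3 - <<'E'
from h import *
s,c=pickle.load(open("w9.pkl","rb"));T=wcam(c,s)
lo=c["img"].min(2);
for th in(232,235):
    m=(lo>th).astype(np.uint8);m=cv2.morphologyEx(m,cv2.MORPH_OPEN,np.ones((3,3),np.uint8))
    n,L=cv2.connectedComponents(m,connectivity=4);m=(L==L[205,318]).astype(np.uint8)
    ct=max(cv2.findContours(m,cv2.RETR_EXTERNAL,cv2.CHAIN_APPROX_NONE)[0],key=cv2.contourArea)[:,0]
    print(cv2.boundingRect(ct));W=wbp(c,T,ct,.02)[:,:2]*1000;R=cv2.minAreaRect(W.astype(np.float32))
    B=cv2.boxPoints(R);e=max(B[1]-B[0],B[2]-B[1],key=np.linalg.norm);print(th,R,np.degrees(np.arctan2(e[1],e[0]))%180)
E
```

```text
(306, 176, 25, 43)
232 ((480.41790771484375, -270.3816223144531), (27.6910343170166, 48.37952423095703), 27.621572494506836) 117.621574
(306, 177, 24, 42)
235 ((480.17742919921875, -271.1532897949219), (26.54931640625, 47.23505401611328), 27.621572494506836) 117.62161
```

```bash
python3 - <<'E'
from h import *
from station import r
s=r.sense();R=pitched(27.6);B=np.array([.4804,-.2706,0.0065])
P=B+R[:,2]*.0133;print(P,delta(s,R,P),delta(s,R,P+[0,0,.05]))
E
```

```text
[ 0.47911888 -0.26814945 -0.00650936] (array([-20. ,  -2.6, 196.5]), array([ 0.002 , -0.0006,  0.0009])) (array([ -9.6,  -2.5, 147.6]), array([ 0.002 , -0.0006,  0.0009]))
```

Emit:
{"fn": "move_arm", "kwargs": {"series": [{"grip": 0.6,"xyz": [-9.6,-2.5,50],"angular": [0,0,0]},{"grip": 0.6,"xyz": [-9.6,-2.5,100],"angular": [0,0,0]},{"grip": 0.6,"xyz": [-9.6,-2.5,146],"angular": [0,0,0]},{"grip": 0.6,"xyz": [-14.8,-2.5,171],"angular": [0,0,0]},{"grip": 0.6,"xyz": [-18,-2.5,186],"angular": [0,0,0]},{"grip": 0.6,"xyz": [-18,-2.5,186],"angular": [0,0,0]}]}}

```text
time_s: 22.2
tcp_pos: [0.4796, -0.268, 0.0038]
ee_rot: [[-0.454, 0.886, -0.096], [0.866, 0.464, 0.186], [0.209, 0.001, -0.978]]
wrist_force: [0.2, 0.8, 0.1]
gripper_width: 0.605
gripper_force: 0.0
```

```bash
python3 - <<'E'
from h import *
from station import r
s=r.sense();R=pitched(27.6);B=np.array([.4804,-.2706,0.0065])
P=B+R[:,2]*.0133;print(delta(s,R,P))
E
```

```text
(array([-2.1, -0.5, 10.1]), array([ 0.0007, -0.0015,  0.0012]))
```

Emit:
{"fn": "move_arm", "kwargs": {"series": [{"grip": 0.6,"xyz": [-2.1,-0.4,10],"angular": [0,0,0]},{"grip": 0.6,"xyz": [-2.1,-0.4,10],"angular": [0,0,0]},{"grip": 0,"xyz": [-2.1,-0.4,10],"angular": [0,0,0]},{"grip": 0,"xyz": [-2.1,-0.4,10],"angular": [0,0,0]},{"grip": 0,"xyz": [-2.1,-0.4,10],"angular": [0,0,0]},{"grip": 0,"xyz": [-2.1,-0.4,10],"angular": [0,0,0]},{"grip": 0,"xyz": [-2.1,-0.4,10],"angular": [0,0,0]},{"grip": 0,"xyz": [-2.1,-0.4,10],"angular": [0,0,0]}]}}

```text
time_s: 23.0
tcp_pos: [0.4805, -0.2699, -0.0047]
ee_rot: [[-0.453, 0.887, -0.092], [0.867, 0.462, 0.185], [0.206, 0.004, -0.978]]
wrist_force: [-0.1, 0.5, 2.6]
gripper_width: 0.343
gripper_force: 30.0
```

```bash
python3 - <<'E'
from h import *
from station import r
s=r.sense();R=feedRt();b,P=held(s,[.4804,-.2706,0],R,.055);print(s["tcp_pos"],s["gripper_force"],b.round(4),delta(s,R,P))
E
```

```text
[ 0.48045823 -0.26986795 -0.00472064] 30.001126527786255 [ 0.0004 -0.0004 -0.0047] (array([373.9, 246.7, -51. ]), array([-0.0724, -0.4301, -1.4162]))
```

Emit:
{"fn": "move_arm", "kwargs": {"series": [{"grip": 0,"xyz": [10,0,-48],"angular": [0,0,0]},{"grip": 0,"xyz": [20,0,-96],"angular": [0,0,0]},{"grip": 0,"xyz": [30,0,-145],"angular": [0,0,0]},{"grip": 0,"xyz": [40,0,-190],"angular": [0,0,0]},{"grip": 0,"xyz": [44,0,-210],"angular": [0,0,0]},{"grip": 0,"xyz": [44,0,-210],"angular": [0,0,0]}]}}

```text
time_s: 23.6
tcp_pos: [0.4814, -0.2711, 0.2131]
ee_rot: [[-0.454, 0.887, -0.085], [0.868, 0.462, 0.182], [0.201, 0.008, -0.98]]
wrist_force: [0.8, 0.2, -2.2]
gripper_width: 0.34
gripper_force: 30.0
```

```bash
python3 - <<'E'
from h import *
from station import r
s=r.sense();R=feedRt();b=np.array([-.0024,0,-.0071])
print(s["tcp_pos"],s["gripper_force"],delta(s,R,FE[:3,3]+FE[:3,2]*.10-R@b))
E
```

```text
[ 0.48141796 -0.27114687  0.21314663] 29.99791145324707 (array([342. , 221.4, 127.2]), array([-0.0723, -0.4219, -1.4156]))
```

```bash
python3 - <<'E'
from h import *
from station import r
c=r.capture("wrist");H=np.array(c["hand_eye"]);a=PHI
f=np.array([np.cos(a),0,np.sin(a)]);up=np.array([np.sin(a),0,-np.cos(a)])
for n,b in(("b1",[-.0023,.0002,-.0071]),("b2",[.0004,-.0004,-.0047]),("b2alt",[-.0024,0,-.0071])):
    b=np.array(b);print(n,wproj(c,H,[b+.025*f+.02*up,b+.025*f,b+.025*f+.02*up+[0,.015,0],b+.025*f+.02*up-[0,.015,0]]).round(1).tolist())
old=cv2.imread("pics/c6.png")[:300,:400].min(2)
print("c6",[(90+i/2,int(old[i,180])) for i in range(210,260,3)])
im=c["img"].min(2)
for x in(308,316,326):print(x,[(i,int(im[i,x])) for i in range(186,228,2)])
print([(j,int(im[222,j])) for j in range(280,360,3)])
E
```

```text
b1 [[321.1, 205.4], [320.8, 203.3], [350.0, 205.4], [292.2, 205.3]]
b2 [[319.9, 199.2], [319.8, 197.8], [348.5, 199.2], [291.3, 199.1]]
b2alt [[320.7, 205.6], [320.5, 203.4], [349.6, 205.6], [291.8, 205.5]]
c6 [(195.0, 220), (196.5, 186), (198.0, 178), (199.5, 170), (201.0, 153), (202.5, 101), (204.0, 78), (205.5, 82), (207.0, 94), (208.5, 133), (210.0, 219), (211.5, 240), (213.0, 240), (214.5, 239), (216.0, 241), (217.5, 241), (219.0, 240)]
308 [(186, 226), (188, 217), (190, 223), (192, 228), (194, 229), (196, 228), (198, 224), (200, 132), (202, 231), (204, 240), (206, 240), (208, 240), (210, 241), (212, 241), (214, 240), (216, 241), (218, 241), (220, 240), (222, 239), (224, 240), (226, 240)]
316 [(186, 228), (188, 227), (190, 221), (192, 222), (194, 229), (196, 227), (198, 226), (200, 130), (202, 228), (204, 241), (206, 242), (208, 241), (210, 242), (212, 241), (214, 239), (216, 241), (218, 239), (220, 230), (222, 227), (224, 226), (226, 127)]
326 [(186, 229), (188, 226), (190, 225), (192, 220), (194, 225), (196, 227), (198, 227), (200, 130), (202, 229), (204, 241), (206, 241), (208, 240), (210, 240), (212, 239), (214, 240), (216, 240), (218, 240), (220, 240), (222, 240), (224, 240), (226, 240)]
[(280, 224), (283, 225), (286, 227), (289, 219), (292, 237), (295, 241), (298, 239), (301, 241), (304, 241), (307, 240), (310, 241), (313, 242), (316, 227), (319, 217), (322, 226), (325, 240), (328, 240), (331, 240), (334, 240), (337, 241), (340, 241), (343, 242), (346, 242), (349, 223), (352, 224), (355, 228), (358, 228)]
```

```bash
python3 g.py " 0.0006,0.0001,-0.0047" .10 .055
```

```text
underside in F mm [-114.22 -391.53  222.01] F force [-0.1 -0.7 -1.3] [ -17.8   20.4    0.5   -8.7  -78.5 -132.3]
.10 (array([341.2, 224.2, 122. ]), array([-0.0715, -0.4274, -1.4165]))
.055 (array([329.5, 246.2, 159.5]), array([-0.0715, -0.4274, -1.4165]))
```

Emit:
{"fn": "move_arm", "kwargs": {"series": [{"grip": 0,"xyz": [341,224,122],"angular": [-0.072,-0.427,-1.416]},{"grip": 0,"xyz": [341,224,122],"angular": [-0.072,-0.427,-1.416]},{"grip": 0,"xyz": [341,224,122],"angular": [-0.072,-0.427,-1.416]},{"grip": 0,"xyz": [341,224,122],"angular": [-0.072,-0.427,-1.416]},{"grip": 0,"xyz": [341,224,122],"angular": [-0.072,-0.427,-1.416]},{"grip": 0,"xyz": [341,224,122],"angular": [-0.072,-0.427,-1.416]},{"grip": 0,"xyz": [341,224,122],"angular": [-0.072,-0.427,-1.416]},{"grip": 0,"xyz": [341,224,122],"angular": [-0.072,-0.427,-1.416]},{"grip": 0,"xyz": [341,224,122],"angular": [-0.072,-0.427,-1.416]},{"grip": 0,"xyz": [341,224,122],"angular": [-0.072,-0.427,-1.416]}]}}

```text
time_s: 24.65
tcp_pos: [0.5111, 0.154, 0.1583]
ee_rot: [[-0.903, -0.319, 0.287], [-0.304, 0.948, 0.096], [-0.303, -0.001, -0.953]]
wrist_force: [-0.4, -1.5, -0.2]
gripper_width: 0.342
gripper_force: 30.0
```

Emit:
{"fn": "move_arm", "kwargs": {"series": [{"grip": 0,"xyz": [0,0,0],"angular": [0,0,0]}]}}

```text
time_s: 24.75
tcp_pos: [0.5096, 0.1506, 0.1579]
ee_rot: [[-0.907, -0.31, 0.285], [-0.296, 0.951, 0.093], [-0.299, 0.0, -0.954]]
wrist_force: [-0.3, 0.1, -0.6]
gripper_width: 0.34
gripper_force: 30.0
```

```bash
python3 g.py " 0.0006,0.0001,-0.0047" .045
```

```text
underside in F mm [-5.69  0.17 98.19] F force [-0.6  0.2 -0.4] [  37.2    7.2  -34.3   10.5  -32.4 -117.3]
.045 (array([-17.2,  -0.2,  50.7]), array([ 0.0008, -0.0101,  0.001 ]))
```

Emit:
{"fn": "move_arm", "kwargs": {"series": [{"grip": 0,"xyz": [-9,-0.2,22],"angular": [0,-0.01,0]},{"grip": 0,"xyz": [-15,-0.2,40],"angular": [0,-0.01,0]},{"grip": 0,"xyz": [-17.2,-0.2,50.7],"angular": [0,-0.01,0]},{"grip": 0,"xyz": [-17.2,-0.2,50.7],"angular": [0,-0.01,0]},{"grip": 0,"xyz": [-17.2,-0.2,50.7],"angular": [0,-0.01,0]}]}}

```text
time_s: 25.25
tcp_pos: [0.5429, 0.1606, 0.1179]
ee_rot: [[-0.904, -0.307, 0.299], [-0.291, 0.952, 0.098], [-0.314, 0.002, -0.949]]
wrist_force: [-0.1, 0.3, 0.5]
gripper_width: 0.342
gripper_force: 30.0
```

```bash
python3 g.py " 0.0006,0.0001,-0.0047" .018 .010 -.003
```

```text
underside in F mm [ 4.4  -0.59 46.15] F force [0.2 0.3 0.4] [  35.7   13.2  -34.6   12.8  -25.2 -118.5]
.018 (array([-1.4,  0.5, 28.5]), array([ 0.0013,  0.0057, -0.0024]))
.010 (array([-3. ,  0.5, 36.3]), array([ 0.0013,  0.0057, -0.0024]))
-.003 (array([-5.6,  0.5, 49. ]), array([ 0.0013,  0.0057, -0.0024]))
```

Emit:
{"fn": "move_arm", "kwargs": {"series": [{"grip": 0,"xyz": [3.5,0.5,4],"angular": [0.001,0.006,-0.002]},{"grip": 0,"xyz": [2,0.5,12],"angular": [0.001,0.006,-0.002]},{"grip": 0,"xyz": [2,0.5,12],"angular": [0.001,0.006,-0.002]}]}}

```text
time_s: 25.55
tcp_pos: [0.5445, 0.1622, 0.1056]
ee_rot: [[-0.904, -0.31, 0.294], [-0.295, 0.951, 0.096], [-0.309, 0.0, -0.951]]
wrist_force: [-0.5, -0.1, -0.5]
gripper_width: 0.342
gripper_force: 30.0
```

```bash
python3 g.py " 0.0006,0.0001,-0.0047" .018 .010
```

```text
underside in F mm [-0.05  0.4  34.53] F force [-0.7  0.1 -0.2] [  35.6   14.5  -35.1   13.3  -23.7 -119. ]
.018 (array([-3.5, -0.4, 16.2]), array([0.0007, 0.0001, 0.0011]))
.010 (array([-5.2, -0.4, 24. ]), array([0.0007, 0.0001, 0.0011]))
```

Emit:
{"fn": "move_arm", "kwargs": {"series": [{"grip": 0,"xyz": [-1.5,-0.3,7],"angular": [0.001,0,0.001]},{"grip": 0,"xyz": [-3,-0.3,13],"angular": [0.001,0,0.001]},{"grip": 0,"xyz": [-3.5,-0.3,16],"angular": [0.001,0,0.001]},{"grip": 0,"xyz": [-3.5,-0.3,16],"angular": [0.001,0,0.001]}]}}

```text
time_s: 25.95
tcp_pos: [0.5524, 0.1643, 0.0912]
ee_rot: [[-0.905, -0.309, 0.293], [-0.294, 0.951, 0.095], [-0.308, -0.001, -0.951]]
wrist_force: [-0.8, -0.8, -1.0]
gripper_width: 0.342
gripper_force: 30.0
```

```bash
python3 g.py " 0.0006,0.0001,-0.0047" .010 .0
```

```text
underside in F mm [-0.16  0.03 17.96] F force [-1.4 -0.5 -0.4] [  35.2   16.4  -35.4   14.4  -21.7 -119.8]
.010 (array([-1.8, -0. ,  7.8]), array([-0.0005, -0.0006,  0.0001]))
.0 (array([-3.9, -0. , 17.5]), array([-0.0005, -0.0006,  0.0001]))
```

Emit:
{"fn": "move_arm", "kwargs": {"series": [{"grip": 0,"xyz": [-1.2,0,5],"angular": [0,0,0]},{"grip": 0,"xyz": [-2.3,0,10.4],"angular": [0,0,0]},{"grip": 0,"xyz": [-2.3,0,10.4],"angular": [0,0,0]}]}}

```text
time_s: 26.25
tcp_pos: [0.5575, 0.1659, 0.0819]
ee_rot: [[-0.905, -0.309, 0.293], [-0.294, 0.951, 0.095], [-0.308, -0.001, -0.951]]
wrist_force: [-1.5, -0.8, -1.9]
gripper_width: 0.342
gripper_force: 30.0
```

```bash
python3 g.py " 0.0006,0.0001,-0.0047" .006
```

```text
underside in F mm [-0.16 -0.08  7.22] F force [-2.4 -0.3 -0.9] [  34.9   17.7  -35.5   15.1  -20.3 -120.3]
.006 (array([-0.4,  0.1,  1.2]), array([-0.0006, -0.0008,  0.0001]))
```

Emit:
{"fn": "move_arm", "kwargs": {"series": [{"grip": 0.55,"xyz": [0,0,0],"angular": [0,0,0]},{"grip": 0.55,"xyz": [0,0,0],"angular": [0,0,0]},{"grip": 0.55,"xyz": [0,0,0],"angular": [0,0,0]},{"grip": 0.55,"xyz": [2,0,-10],"angular": [0,0,0]},{"grip": 0.0,"xyz": [6.2,0,-29],"angular": [0,0,0]},{"grip": 0.0,"xyz": [7,0,-33],"angular": [0,0,0]},{"grip": 0.0,"xyz": [7,0,-33],"angular": [0,0,0]},{"grip": 0.0,"xyz": [7,0,-33],"angular": [0,0,0]},{"grip": 0.0,"xyz": [7,0,-33],"angular": [0,0,0]},{"grip": 0.0,"xyz": [7,0,-33],"angular": [0,0,0]}]}}

```text
time_s: 27.25
tcp_pos: [0.5417, 0.161, 0.1116]
ee_rot: [[-0.904, -0.309, 0.294], [-0.294, 0.951, 0.095], [-0.309, -0.0, -0.951]]
wrist_force: [0.5, -0.1, -0.4]
gripper_width: 0.092
gripper_force: 0.0
```

```bash
python3 g.py " -0.0095,0,-0.0133" .031 .020 && python3 - <<'E'
from h import *
from station import r
s=r.sense();c=r.capture("wrist");T=wcam(c,s)
for h in(.02,.027):print(h,wproj(c,T,FE[:3,3]+np.array([[x,y,h] for x,y in((-.025,-.015),(-.025,.015))])@FE[:3,:3].T).round(1).tolist())
im=c["img"].min(2)
for x in(302,319,336):print(x,[(i,int(im[i,x])) for i in range(186,230,2)])
print([(j,int(im[215,j])) for j in range(280,360,3)])
E
```

```text
underside in F mm [1.20e+01 3.00e-02 4.75e+01] F force [ 0.2 -0.3 -0.5] [  35.8   13.7  -35.    13.1  -24.6 -118.9]
.031 (array([ 8.3, -0. , 18.6]), array([-0.0003,  0.0001,  0.0002]))
.020 (array([ 6. , -0. , 29.4]), array([-0.0003,  0.0001,  0.0002]))
0.02 [[297.1, 198.0], [342.6, 198.0]]
0.027 [[296.3, 198.4], [343.5, 198.5]]
302 [(186, 54), (188, 43), (190, 45), (192, 50), (194, 153), (196, 241), (198, 220), (200, 241), (202, 242), (204, 242), (206, 242), (208, 242), (210, 241), (212, 241), (214, 240), (216, 240), (218, 241), (220, 240), (222, 240), (224, 241), (226, 240), (228, 240)]
319 [(186, 108), (188, 92), (190, 91), (192, 110), (194, 106), (196, 105), (198, 222), (200, 241), (202, 241), (204, 242), (206, 240), (208, 240), (210, 240), (212, 239), (214, 241), (216, 240), (218, 239), (220, 121), (222, 245), (224, 241), (226, 241), (228, 240)]
336 [(186, 57), (188, 45), (190, 46), (192, 47), (194, 158), (196, 241), (198, 218), (200, 239), (202, 240), (204, 242), (206, 241), (208, 240), (210, 240), (212, 240), (214, 241), (216, 243), (218, 241), (220, 241), (222, 240), (224, 240), (226, 238), (228, 238)]
[(280, 96), (283, 95), (286, 95), (289, 90), (292, 130), (295, 199), (298, 241), (301, 240), (304, 241), (307, 242), (310, 241), (313, 242), (316, 241), (319, 240), (322, 236), (325, 240), (328, 241), (331, 241), (334, 242), (337, 243), (340, 243), (343, 223), (346, 228), (349, 97), (352, 97), (355, 94), (358, 97)]
```

Emit:
{"fn": "move_arm", "kwargs": {"series": [{"grip": 0.0,"xyz": [8.3,0,10],"angular": [0,0,0]},{"grip": 0.0,"xyz": [8.3,0,18.6],"angular": [0,0,0]},{"grip": 0.0,"xyz": [7.5,0,22],"angular": [0,0,0]},{"grip": 0.0,"xyz": [6.7,0,26],"angular": [0,0,0]},{"grip": 0.0,"xyz": [6,0,29.4],"angular": [0,0,0]},{"grip": 0.0,"xyz": [6,0,29.4],"angular": [0,0,0]}]}}

```text
time_s: 27.9
tcp_pos: [0.5455, 0.1622, 0.0824]
ee_rot: [[-0.904, -0.309, 0.295], [-0.294, 0.951, 0.096], [-0.31, -0.0, -0.951]]
wrist_force: [-0.4, 0.1, 0.0]
gripper_width: 0.003
gripper_force: 0.4
```

```bash
python3 g.py " -0.0095,0,-0.0133" .010 -.002
```

```text
underside in F mm [ 8.40e-01 -1.00e-02  2.03e+01] F force [-0.3  0.2  0.2] [  35.3   16.5  -37.6   16.3  -19.3 -121.9]
.010 (array([-1.3,  0. , 10.2]), array([-0.0003,  0.0012,  0.0002]))
-.002 (array([-3.8,  0. , 22. ]), array([-0.0003,  0.0012,  0.0002]))
```

Emit:
{"fn": "move_arm", "kwargs": {"series": [{"grip": 0.0,"xyz": [-0.6,0,4],"angular": [0,0,0]},{"grip": 0.0,"xyz": [-1.1,0,8],"angular": [0,0,0]},{"grip": 0.0,"xyz": [-1.5,0,12],"angular": [0,0,0]},{"grip": 0.0,"xyz": [-1.5,0,12],"angular": [0,0,0]}]}}

```text
time_s: 28.3
tcp_pos: [0.5509, 0.164, 0.0723]
ee_rot: [[-0.904, -0.309, 0.297], [-0.294, 0.951, 0.096], [-0.312, -0.0, -0.95]]
wrist_force: [-2.5, -1.7, 6.7]
gripper_width: 0.006
gripper_force: 3.5
```

```bash
python3 g.py " -0.0095,0,-0.0133" -.002 -.004
```

```text
underside in F mm [0.78 0.06 8.73] F force [ 0.8 -0.9  7.3] [  35.    17.8  -38.    17.6  -17.5 -123. ]
-.002 (array([-1.4, -0.1, 10.6]), array([0.0001, 0.0031, 0.0003]))
-.004 (array([-1.8, -0.1, 12.6]), array([0.0001, 0.0031, 0.0003]))
```

Emit:
{"fn": "move_arm", "kwargs": {"series": [{"grip": 0.0,"xyz": [-0.4,0,3],"angular": [0,0,0]},{"grip": 0.0,"xyz": [-0.9,0,6.5],"angular": [0,0,0]},{"grip": 0.0,"xyz": [-1.4,0,10],"angular": [0,0,0]},{"grip": 0.0,"xyz": [-1.8,0,13],"angular": [0,0,0]},{"grip": 0.0,"xyz": [-1.8,0,13],"angular": [0,0,0]}]}}

```text
time_s: 28.8
tcp_pos: [0.5569, 0.166, 0.0615]
ee_rot: [[-0.903, -0.309, 0.298], [-0.294, 0.951, 0.097], [-0.313, 0.0, -0.95]]
wrist_force: [-4.4, -2.5, 13.2]
gripper_width: 0.008
gripper_force: 6.7
```

```bash
python3 g.py " -0.0095,0,-0.0133" -.0045
```

```text
underside in F mm [ 0.78  0.08 -3.79] F force [ 2.3 -1.  13.9] [  34.6   19.3  -38.5   19.4  -15.5 -124.5]
-.0045 (array([ 0.7, -0.1,  0.8]), array([0.0003, 0.0047, 0.0002]))
```

Emit:
{"fn": "move_arm", "kwargs": {"series": [{"grip": 0.0,"xyz": [0.3,0,1.5],"angular": [0,0,0]},{"grip": 0.0,"xyz": [0.3,0,1.5],"angular": [0,0,0]}]}}

```text
time_s: 29.0
tcp_pos: [0.5574, 0.1662, 0.0605]
ee_rot: [[-0.903, -0.309, 0.299], [-0.293, 0.951, 0.098], [-0.314, 0.0, -0.949]]
wrist_force: [-4.6, -4.5, 13.0]
gripper_width: 0.005
gripper_force: 6.9
```

```bash
python3 g.py " -0.0095,0,-0.0133" -.005
```

```text
underside in F mm [ 0.72  0.14 -4.92] F force [ 1.5 -2.8 14.1] [  34.5   19.4  -38.6   19.8  -15.2 -124.8]
-.005 (array([ 0.8, -0.1,  0.2]), array([0.0005, 0.0057, 0.0001]))
```

Emit:
{"fn": "move_arm", "kwargs": {"series": [{"grip": 0.0,"xyz": [0.8,0,-4],"angular": [0,0,0]},{"grip": 0.0,"xyz": [3,0,-14],"angular": [0,0,0]},{"grip": 0.0,"xyz": [7,0,-34],"angular": [0,0,0]},{"grip": 0.0,"xyz": [16,0,-75],"angular": [0,0,0]},{"grip": 0.0,"xyz": [16,0,-120],"angular": [0,0,0]},{"grip": 0.0,"xyz": [-40,0,-155],"angular": [0,0,0]},{"grip": 0.0,"xyz": [-60,0,-160],"angular": [0,0,0]},{"grip": 0.0,"xyz": [-60,0,-160],"angular": [0,0,0]},{"grip": 0.0,"xyz": [-60,0,-160],"angular": [0,0,0]}]}}

```text
time_s: 29.9
tcp_pos: [0.5624, 0.1679, 0.2282]
ee_rot: [[-0.905, -0.309, 0.294], [-0.293, 0.951, 0.096], [-0.309, 0.001, -0.951]]
wrist_force: [0.8, -0.5, -0.6]
gripper_width: 0.008
gripper_force: 0.0
```

```bash
python3 - <<'E'
from h import *
from station import r
c=r.capture("wrist");s=r.sense();T=wcam(c,s)
s8,c8=pickle.load(open("w8.pkl","rb"))
print(s["tcp_pos"],s8["tcp_pos"],s["wrist_force"])
for n,cc,ss in(("before",c8,s8),("now",c,s)):
    im=cc["img"].astype(int);u=wproj(cc,wcam(cc,ss),[FE[:3,3]])[0].astype(int);print(n,u)
    def col(x):
        return "".join("W" if p.min()>200 else "R" if p[0]>170 and p[1]<80 else "y" if p[0]-p[2]>60 else "." for p in im[u[1]-55:u[1]+50,x])
    print(col(u[0]));print(col(u[0]-10));print(col(u[0]+10))
    print("".join("W" if p.min()>200 else "." for p in im[u[1],u[0]-30:u[0]+30]))
E
```

```text
[0.56142659 0.1673319  0.22716693] [0.56245996 0.16771754 0.22860461] [ 0.5107175  -0.09308564 -0.50145628]
before [319 142]
......RRRRRRyyyyyyyyyyyyyyyyyyyyy.WWWWWWWWWWWWWWWWWWWWWWWWWWWW..yyyyWWWWWyyyyyyyyyyyyyyyyyyyyyyRRRRy.....
.............................WWWWWWWWWWWWWWWWWWWWWWWWWWWWWWWWWWWWWWWWWWWWWWWW............................
.............................WWWWWWWWWWWWWWWWWWWWWWWWWWWWWWWWWWWWWWWWWWWWWWWW............................
...........WWW..WWWWWWWWWWWWWWWWWWWWWWWWWWWWW..WW...........
now [319 144]
.....RRRRRRyyyyyyyyyyyyyyyyyyyyyyWWWWWW...WWWWWWWWWWWWWWWWWWWWWWWWWWWWWW.yyyyyyyyyyyyyyyyyyyyyRRRRy......
..............................WWWWWWWWWWWWWWWWWWWWWWWWWWWWWWWWWWWWWWWWWWWWWWW............................
..............................WWWWWWWWWWWWWWWWWWWWWWWWWWWWWWWWWWWWWWWWWWWWWWW............................
...........WWWW.WWWWWWWWWWWWWWWWWWWWWWWWWWWW...WWW..........
```

```bash
python3 -c "
from station import r
print(r.finish_job())"
```

```text
the job is handed in; nothing more can be done
None
```

I loaded both blanks into the magazine one on top of the other and handed the job in at about 30 s. The last camera reading showed both catches closed over the upper blank, as they were after the first; the hand-in returned no verdict.

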